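Take down the toy pile on the musical box

TASK

The toys have been piled up on the white musical box and hide its button: take the pile down from the top, one toy at a time, and set each upright and flat inside the light wooden tray made for it - the rabbit in the round nest with ears, then the drum in the plain round tray, then the square tin in the square tray, then the long domino box in the long tray. Set the toys down rather than dropping them, tip none over, and leave the musical box and the bowl of beads standing where they are.

Things in the scene. Friction and masses are not known exactly. Their poses are not given: they have to be found in the camera images.
- rabbit: Pink hard silicone toy rabbit, top of the pile, standing on the drum; about 50 g, 56 mm tall over the ears. Its body is an upright round cylinder 36 mm in diameter from 3 to 25 mm above its foot (grip it there, any yaw); head and backswept ears above stay within that width. Origin at the centre of its foot, z up, face towards its -x.
- drum: Small wooden toy drum with pale skin and dark hoops, second from the top, standing on the tin; upright cylinder 48 mm in diameter, 30 mm high, about 60 g. Origin at the centre of its underside, z up.
- tin: Plain square steel tin, shut, third from the top, standing on the domino box; 58 x 58 mm, 30 mm high, about 90 g. Origin at the centre of its underside, z up, sides along x and y.
- domino_box: Long shut wooden domino box, the lowest toy of the pile, lying on the musical box; 120 mm long (its x) by 66 mm wide (its y), 30 mm high, about 160 g. Grip it across the 66 mm. Origin at the centre of its underside, z up.
- eared_nest: Round nest for the rabbit: inside diameter 56 mm, outside 68 mm, with two flat ears 6 mm thick that point out to its +x as far as 87 mm from the centre. Fixed, plain light wood, 4 mm thick floor inside a rim whose top is 8 mm above the bench. Origin at the centre of its underside on the bench, so the floor lies at z = +4 mm; z up. 
- round_tray: Plain round tray for the drum, without ears: inside diameter 68 mm, outside 80 mm. Fixed, plain light wood, 4 mm thick floor inside a rim whose top is 8 mm above the bench. Origin at the centre of its underside on the bench, so the floor lies at z = +4 mm; z up. 
- square_tray: Square tray for the tin: inside 78 x 78 mm, outside 90 x 90 mm, sides along its x and y. Fixed, plain light wood, 4 mm thick floor inside a rim whose top is 8 mm above the bench. Origin at the centre of its underside on the bench, so the floor lies at z = +4 mm; z up. 
- long_tray: Long tray for the domino box: inside 140 mm (its x) by 86 mm (its y), outside 152 x 98 mm. Fixed, plain light wood, 4 mm thick floor inside a rim whose top is 8 mm above the bench. Origin at the centre of its underside on the bench, so the floor lies at z = +4 mm; z up. 
- music_box: White plastic musical box on which the pile stands, loose, 0.9 kg, 140 x 110 mm (its x, y), flat top 40 mm high with a flush round grey button in the middle. Origin at the centre of its underside, z up.
- bead_bowl: White ceramic bowl of wooden beads standing loose on the bench beyond the trays, 112 mm in diameter, 50 mm high. Origin at the centre of its underside. A bystander.

How it is judged:
By the outcome, as a careful person would: the job done as asked, in the order asked, and still so for the second after the job is handed in, with the robot touching nothing.
It also fails if it takes over 134 s, if anything falls off the work surface, if the arm or the gripper's body presses on something with over 40 N, if the wrist force passes 120 N, or if a joint passes its speed limit or range.

ROBOT

A 7-joint arm with a two-finger parallel gripper is mounted at the origin on the work surface. World frame = base frame: x ahead of the robot, y to its left, z up, the work surface at z = 0. Lengths are in m, angles in rad, forces in N, time in s.
With the tool pointing down it reaches from about 0.35 to 0.775 m from the base axis. Payload 3.1 kg.
Tool frame: the origin (TCP) lies midway between the tips of the shut fingers; the grasp point (between the pads) lies 19 mm behind it; z points along the fingers, y is the direction in which the jaws open and shut (so a half turn about z gives the same grasp; the last joint's range is limited). The gripper opens to 85 mm and grips with 20 to 120 N. Pads are 22 mm wide; open, the fingers measure 114 mm over their backs; the gripper's body (76 mm by 85 mm) begins 54 mm behind the grasp point. The pads swing forward as they close: fully open they stand 13 mm farther back than shut.
Start: joints at [1.284, 0.311, 0.014, 1.512, -0.004, 1.319, -0.027], TCP at [0.133, -0.534, 0.231] pointing down, gripper open.
Joint ranges: [-2.7, 2.7], [-0.3, 1.91], [-1.27, 1.3], [0.12, 2.57], [-1.44, 4.58], [0.2, 2.03], [-3.05, 3.05]. Speed limits (rad/s): [2.79, 2.79, 3.14, 3.14, 3.14, 3.14, 3.14].

INTERFACE

Orientations are given as a rotation vector (axis times angle).
In Python, from rig import manip gives the robot as it stands. The module is installed in compiled form; this text tells all that it offers.
- The arm moves only by the tool servo_tool, never from a script. Its argument "motion" is a list of rows, each a list of 3 entries, a list of its own where there are three numbers: the shift along the world's x, y, z in cm, then the turn about the world's z in degrees, then the opening, from 0 (shut) to 1 (fully open). A call has 1 to 20 rows; each row is the pose to reach, as a shift and turn from the pose measured when the call began; what a row does not reach only later rows make up. A row lasts 1/12 s, in which the tool goes at most 41.7 mm and 7.16 degrees, less where a joint would pass 70% of its speed; a pose out of reach is approached as far as the arm can. A call with a gripper value outside its range is refused whole. The fingers move at their own pace and stop on an object; "newtons" is the grip in N (left out, the last holds). Time passes only in rows, so rows that repeat a pose let the fingers close. It gives the time, the measured TCP pose, the force and the opening at its end, in the units of the state.
- manip.read_state(): the state, without advancing time (a new reading comes with each control period).
- manip.get_image(name): name is "scene" or "top"; returns the picture (400x640x3 uint8, blue, green, red); there is no depth.
- manip.camera_model(name): a dict with "fx", "fy", "cx", "cy" (pixels), "distortion" ([k1, k2, p1, p2, k3] as OpenCV has them; the pictures are not rectified), "position" and "rotation" of the camera in the world. Camera axes: x right, y up, looking along -z (the intrinsics and any distortion apply to the point x, -y, -z); pixel columns grow to the right and rows downward; lengths in m; the calibration is good to about 2 mm. A picture is of the moment at which its call begins. camera_model takes no time and is no camera call.
- manip.close_job(): hands the job in, once; it reports no verdict.
The state is a dict: "clock": time; "joint_positions": joint angles; "qvel": joint speeds; "joint_efforts": joint torques, N m; "ee_pos": TCP position; "tool_rot": TCP orientation; "contact_force": force on the tool from outside, world axes, zero at the start; "moment": the same for the moment, N m; "grip_width": opening from 0.0 (shut) to 1.0 (fully open).
Only numpy, scipy, OpenCV 4.12 (cv2) and the standard library are available. Lean on these libraries where they do the work, as an engineer would, in place of code of your own. Each camera call takes 0.05 s, during which the arm holds its last target.

## Working session

There is one attempt and no reset: what is moved stays moved. The work goes in short steps, Python scripts to look and compute and a tool call to move; the robot and the scene stay as the last step left them, time stands still between calls to the robot, and variables do not carry over. Pictures are saved under pics/ and viewed, and the job is handed in when it is done.

Besides the shell and the picture viewer there is one more tool, called after "Request:" as name(argument=value, ...) on one line, values as JSON. servo_tool: Moves the arm, as the interface text tells. Its arguments: {"type":"object","properties":{"motion":{"type":"array","items":{"type":"array"}},"newtons":{"type":"number"}},"required":["motion"]}

```bash
mkdir -p pics; ls
python3 - <<'E'
from rig import manip
import cv2
for n in("scene","top"):
    cv2.imwrite(f"pics/{n}0.png",manip.get_image(n)); print(n,manip.camera_model(n))
print(manip.read_state())
E
```

```text
pics
scene {'fx': 372.4016591189072, 'fy': 372.4016591189072, 'cx': 323.2021585823515, 'cy': 200.5092666271236, 'distortion': array([-0.00271364,  0.        ,  0.        ,  0.        ,  0.        ]), 'position': array([1.20840263, 0.43719738, 0.71571108]), 'rotation': array([0.50594674, 0.98473088, 2.05072507])}
top {'fx': 440.98552954135897, 'fy': 440.98552954135897, 'cx': 324.31952132260875, 'cy': 199.8693532707335, 'distortion': array([-0.06689792,  0.        ,  0.        ,  0.        ,  0.        ]), 'position': array([ 0.54369425, -0.01309738,  1.25382617]), 'rotation': array([ 0.05801927, -0.0401465 , -1.57768258])}
{'clock': 0.1, 'joint_positions': array([ 1.2843219 ,  0.31165487,  0.01401591,  1.51292276, -0.00440238,
        1.31919326, -0.02716609]), 'qvel': array([ 0.00098128, -0.00206137,  0.00173982, -0.00431387,  0.00085371,
       -0.00096289,  0.00030556]), 'joint_efforts': array([ 6.04645120e-04, -3.80854475e+01,  1.46582024e-01, -2.31242681e+01,
        1.23946852e-02,  8.06299708e-03, -4.53201636e-06]), 'ee_pos': array([ 0.13312701, -0.53296193,  0.2303142 ]), 'tool_rot': array([-3.11597478e+00, -3.83410031e-01,  5.58560497e-04]), 'contact_force': array([-0.8101574 ,  0.73720672, -0.24898298]), 'moment': array([0.03268535, 0.01041808, 0.01198744]), 'grip_width': 0.9933633002855604}
```

View pics/scene0.png

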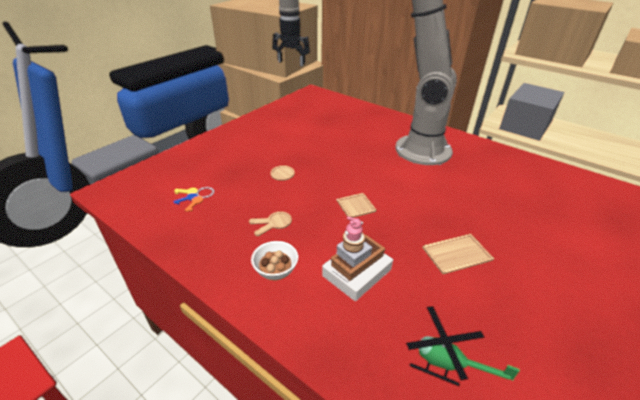

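View pics/top0.png

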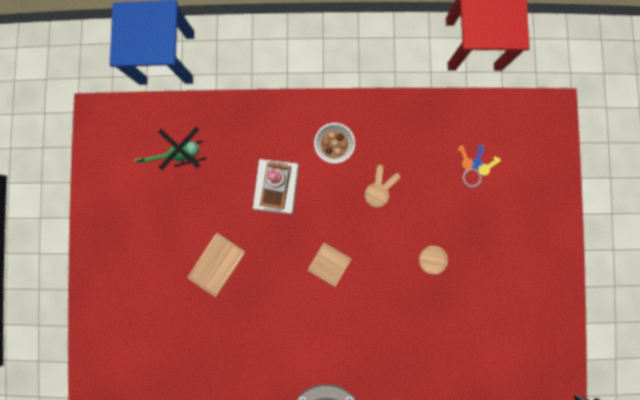

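The top view (x up, y left) shows the pile at about (275,185) on the white box. The eared nest is near (377,195), the round tray (433,260), the square tray (330,265), the long tray (216,265) and the bowl (334,142). Next I'll look at enlarged crops.

```bash
cat > h.py <<'E'
import numpy as np, cv2
from scipy.spatial.transform import Rotation as R
from rig import manip
def cam(n):
    c=manip.camera_model(n)
    K=np.array([[c['fx'],0,c['cx']],[0,c['fy'],c['cy']],[0,0,1]]); return K,np.array(c['distortion']),np.array(c['position']),R.from_rotvec(c['rotation']).as_matrix()
def rays(n,px):
    K,d,p,M=cam(n)
    u=cv2.undistortPoints(np.array(px,float).reshape(-1,1,2),K,d).reshape(-1,2)
    v=np.c_[u[:,0],-u[:,1],-np.ones(len(u))]@M.T
    return p,v
def onplane(n,px,z):
    p,v=rays(n,px); return (p+v*((z-p[2])/v[:,2])[:,None])[:,:2]
def proj(n,P):
    K,d,p,M=cam(n); q=(np.array(P,float).reshape(-1,3)-p)@M
    q=np.c_[q[:,0],-q[:,1],-q[:,2]]
    return cv2.projectPoints(q,np.zeros(3),np.zeros(3),K,d)[0].reshape(-1,2)
def crop(img,x0,x1,y0,y1,s,f):
    cv2.imwrite(f,cv2.resize(img[y0:y1,x0:x1],None,fx=s,fy=s,interpolation=cv2.INTER_CUBIC))
def yawstate():
    s=manip.read_state(); M=R.from_rotvec(s['tool_rot']).as_matrix()
    return s,np.degrees(np.arctan2(M[1,1],M[0,1]))  # direction of jaw axis y
E
python3 - <<'E'
from h import *
a=cv2.imread('pics/top0.png');b=cv2.imread('pics/scene0.png')
crop(a,235,315,145,225,7,'pics/topc.png'); crop(b,310,410,205,305,6,'pics/scenec.png')
# trays: hsv mask
h=cv2.cvtColor(a,cv2.COLOR_BGR2HSV)
for p in[(377,195),(433,260),(320,265),(216,265),(50,200),(150,250)]: print(p,h[p[1],p[0]],a[p[1],p[0]])
s,y=yawstate(); print(y)
m=((h[...,0]>8)&(h[...,0]<25)&(h[...,1]>50)&(h[...,1]<180)&(h[...,2]>130)).astype('uint8')*255
n,l,st,ce=cv2.connectedComponentsWithStats(m)
for i in range(1,n):
    if st[i,4]>80 and 90<ce[i][1]<390: print(st[i],ce[i],onplane('top',[ce[i]],.006))
cv2.imwrite('pics/mask.png',m)
E
```

```text
(377, 195) [ 15 100 217] [132 175 217]
(433, 260) [ 15 101 215] [130 173 215]
(320, 265) [ 15 101 192] [116 154 192]
(216, 265) [ 15 100 204] [124 165 204]
(50, 200) [ 30  19 205] [190 205 205]
(150, 250) [  1 184 172] [ 48  52 172]
-75.97042785382087
[320 130  29  29 518] [334.16988417 143.43822394] [[ 0.78327885 -0.02851443]]
[478 156  23  20 122] [489.44262295 165.43442623] [[ 0.71691478 -0.47306017]]
[267 162  24  10  95] [278.95789474 165.34736842] [[0.72155175 0.12966655]]
[365 165  35  42 696] [379.42672414 188.68103448] [[ 0.65235432 -0.15585639]]
[260 189  26  20 160] [272.35    201.36875] [[0.61864348 0.14850956]]
[ 188  233   57   63 1884] [215.90976645 264.2537155 ] [[0.441392   0.30927606]]
[ 309  244   42   42 1036] [329.06177606 264.19980695] [[ 0.44031711 -0.01124   ]]
[419 246  28  28 631] [432.84310618 259.54992076] [[ 0.45082967 -0.30387187]]
```

View pics/topc.png

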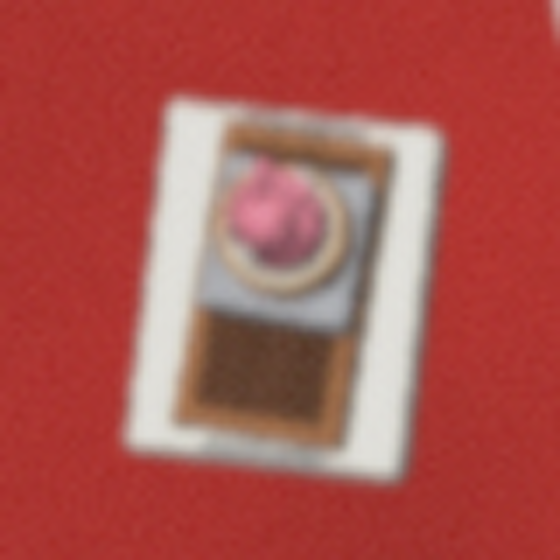

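View pics/scenec.png

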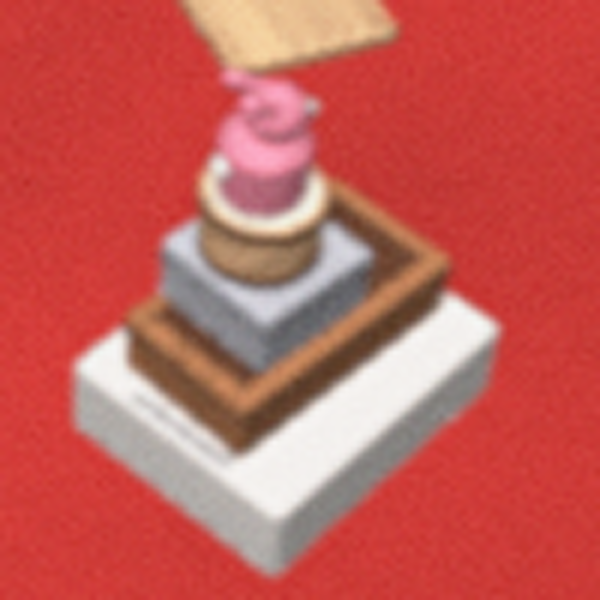

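View pics/mask.png

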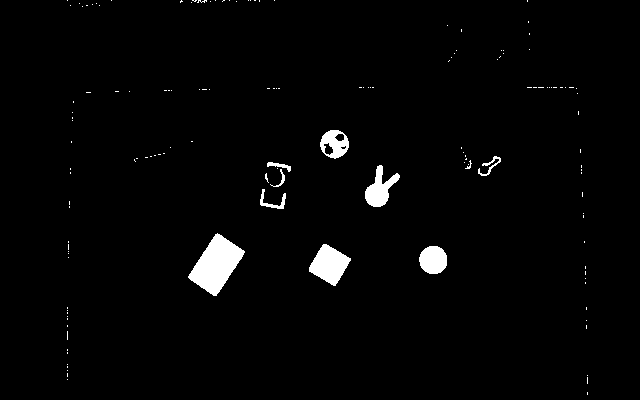

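```bash
cat > meas.py <<'E'
from h import *
from scipy.optimize import least_squares
a=cv2.imread('pics/top0.png');b=cv2.imread('pics/scene0.png')
def trays(n,img):
    h=cv2.cvtColor(img,cv2.COLOR_BGR2HSV)
    m=((h[...,0]>8)&(h[...,0]<25)&(h[...,1]>50)&(h[...,1]<180)&(h[...,2]>130)).astype('uint8')*255
    P={'nest':(.65,-.15),'round':(.451,-.304),'square':(.44,-.011),'long':(.441,.309)}
    k,l,st,ce=cv2.connectedComponentsWithStats(m)
    for nm,xy in P.items():
        u=proj(n,[*xy,.006])[0]; i=l[int(round(u[1])),int(round(u[0]))]
        c=max(cv2.findContours((l==i).astype('uint8'),cv2.RETR_EXTERNAL,cv2.CHAIN_APPROX_NONE)[0],key=len)[:,0]
        w=(onplane(n,c,.008)*1000).astype('float32')
        r=cv2.minAreaRect(w)
        if nm in('square','long'): print(n,nm,np.round(r[0],1),np.round(r[1],1),round(r[2],1))
        else:
            rad=34 if nm=='nest' else 40
            c0=np.array(xy)*1000
            if nm=='nest':
                cx=least_squares(lambda q:0*q,[0,0])
                # ear direction from far points
                e=w[np.argsort(-np.hypot(*(w-c0).T))[:12]]
            f=least_squares(lambda q:np.hypot(*(w-q[:2]).T)-q[2],[*c0,rad],loss='soft_l1',f_scale=1.)
            print(n,nm,np.round(f.x,1),[np.round(w.min(0),0),np.round(w.max(0),0)])
            if nm=='nest':
                d=w-f.x[:2]; far=np.hypot(*d.T)>70; an=np.degrees(np.arctan2(d[far,1],d[far,0])); print(' ears',an.min(),an.max(),an.mean())
trays('top',a); trays('scene',b)
E
python3 meas.py
```

```text
top nest [ 649.  -154.4   43.2] [array([ 603., -212.], dtype=float32), array([ 720., -114.], dtype=float32)]
 ears -54.01538118602523 -0.9096373458488907 -26.995625718368228
top round [ 451.  -303.4   38.6] [array([ 413., -341.], dtype=float32), array([ 489., -264.], dtype=float32)]
top square [440.6 -11.1] [90.6 90.2] 59.3
top long [441.6 309.2] [ 99.8 153.2] 56.0
scene nest [ 653.2 -154.5   43.4] [array([ 604., -213.], dtype=float32), array([ 724., -112.], dtype=float32)]
 ears -1.5590404379746003 4.235471730078832 1.3382156460521157
scene round [ 454.3 -303.4   39.2] [array([ 414., -345.], dtype=float32), array([ 496., -263.], dtype=float32)]
scene square [443.2 -11.1] [94.3 92. ] 58.8
scene long [443.4 308.8] [101.9 155.1] 56.3
```

```bash
cat > pile.py <<'E'
from h import *
# corner clicks in top crop (scale 7, offset 235,145)
def T(p): return np.array(p,float)/7+[235-.43,145-.43]
def S(p): return np.array(p,float)/6+[310-.42,205-.42]
for nm,z,pts in [('music',.04,[(165,97),(445,128),(404,482),(125,450)]),('domino',.07,[(228,123),(393,150),(342,447),(175,422)]),('tin',.1,[(222,152),(375,178),(352,333),(197,303)])]:
    w=onplane('top',T(pts),z)*1000
    print(nm,w.mean(0).round(1),np.linalg.norm(w-np.roll(w,-1,0),axis=1).round(1),np.degrees(np.arctan2(*(w[0]-w[3])[::-1])).round(1),np.degrees(np.arctan2(*(w[1]-w[2])[::-1])).round(1))
for nm,z,pts in [('music',.04,[(72,365),(275,518),(502,330)]),('domino',.07,[(128,320),(240,405),(450,265)]),('tin',.1,[(163,243),(265,318),(374,258)])]:
    w=onplane('scene',S(pts),z)*1000
    print(nm,'sc',((w[0]+w[2])/2).round(1),np.linalg.norm(w[:2]-w[1:],axis=1).round(1),[np.degrees(np.arctan2(*(d)[::-1])).round(1) for d in (w[0]-w[1],w[1]-w[2])])
w=onplane('top',T([(217,222),(350,228),(285,158),(282,297)]),.13)*1000; print('drum',w.round(1),w.mean(0))
w=onplane('scene',S([(199,185),(329,190),(265,150),(264,226)]),.13)*1000; print('drum sc',w.round(1),w[:2].mean(0))
w=onplane('scene',S([(226,190),(310,190),(268,212)]),.132)*1000; print('rabbit sc',w.round(1),w[:2].mean(0))
a=cv2.imread('pics/top0.png'); h=cv2.cvtColor(a,cv2.COLOR_BGR2HSV)[165:190,260:292]
m=((h[...,0]>165)&(h[...,1]>50)&(h[...,1]<175)&(h[...,2]>110))
print('\n'.join(''.join('#' if v else '.' for v in r) for r in m))
print(onplane('top',[[260+x,165+y] for x,y in [(20,18)]],.132))
E
python3 pile.py
```

```text
music [659.8 136.2] [112.4 141.3 111.2 141.3] -6.3 -6.8
domino [658.3 132.5] [ 65.  116.5  65.3 117.6] -9.9 -9.8
tin [671.9 128.1] [58.8 59.2 59.6 57.9] -9.3 -8.5
music sc [661.8 136.9] [106.7 138.2] [np.float64(-96.9), np.float64(-8.4)]
domino sc [661.  134.8] [ 59.4 115.8] [np.float64(-98.2), np.float64(-12.5)]
tin sc [673.6 129.7] [53.5 54.4] [np.float64(-98.7), np.float64(-16.6)]
drum [[675.9 150. ]
 [673.2 101. ]
 [699.3 125. ]
 [648.1 126. ]] [674.12941683 125.4954849 ]
drum sc [[687.  104.8]
 [658.6 144.9]
 [655.2 113.5]
 [690.  136.4]] [672.82488298 124.82979202]
rabbit sc [[684.7 115.4]
 [665.  140.3]
 [684.7 134.4]] [674.83234303 127.85595715]
................................
................................
................................
...........###..................
...........####.................
...........#######..............
..........#########.............
.........###########............
........############............
........#############...........
........#############...........
........#############...........
........#############...........
.........############...........
.........############...........
...........#########............
............#######.............
.............#####..............
................................
................................
................................
................................
................................
................................
................................
[[0.65803268 0.1125701 ]]
```

```bash
cat > m2.py <<'E'
from h import *
from scipy.optimize import least_squares
for n in('top','scene'):
    img=cv2.imread(f'pics/{n}0.png');h=cv2.cvtColor(img,cv2.COLOR_BGR2HSV)
    m=((h[...,0]>8)&(h[...,0]<25)&(h[...,1]>50)&(h[...,1]<180)&(h[...,2]>130)).astype('uint8')
    k,l,st,ce=cv2.connectedComponentsWithStats(m); u=proj(n,[.65,-.155,.006])[0].round().astype(int)
    c=max(cv2.findContours((l==l[u[1],u[0]]).astype('uint8'),0,cv2.CHAIN_APPROX_NONE)[0],key=len)[:,0]
    w=onplane(n,c,.008)*1000; q=np.array([637,-148.])
    for _ in range(5):
        d=w-q; an=np.degrees(np.arctan2(d[:,1],d[:,0])); s=np.abs((an+28+180)%360-180)>65
        f=least_squares(lambda p:np.hypot(*(w[s]-p[:2]).T)-p[2],[*q,33]); q=f.x[:2]
    print(n,'nest',f.x.round(1))
    d=w-q; far=np.hypot(*d.T)>72; an=np.degrees(np.arctan2(d[far,1],d[far,0])); print(an.min(),an.max())
# rabbit near arc in top view
a=cv2.imread('pics/top0.png'); h=cv2.cvtColor(a,cv2.COLOR_BGR2HSV)
m=((h[...,0]>165)&(h[...,1]>50)&(h[...,1]<175)&(h[...,2]>110)); m[:165]=0;m[190:]=0;m[:,:260]=0;m[:,292:]=0
c=max(cv2.findContours(m.astype('uint8'),0,cv2.CHAIN_APPROX_NONE)[0],key=len)[:,0]
w=onplane('top',c,.132)*1000; q=np.array([674,127.])
for _ in range(5):
    d=w-q; an=np.degrees(np.arctan2(d[:,1],d[:,0])); s=np.abs((an+135+180)%360-180)<70
    f=least_squares(lambda p:np.hypot(*(w[s]-p).T)-17.,q); q=f.x
print('rabbit',q,np.abs(f.fun).max(),s.sum())
E
python3 m2.py
```

```text
top nest [ 635.3 -146.7   32.8]
-55.12422968422737 -0.023942334086556046
scene nest [ 638.6 -146.6   33.7]
-52.89657306861506 1.108260801553916
rabbit [677.24916431 128.42499486] 2.3404889888453546 14
```

Request:
servo_tool(motion=[[[0,0,4],0,1],[[20,24,9],15,1],[[54,66,9],70,1],[[54,66,9],70,1],[[54,66,9],70,1],[[54,66,9],70,1],[[54,66,9],70,1],[[54,66,9],80,1],[[54,66,9],90,1],[[54,66,9],100,1],[[54,66,9],110,1],[[54,66,9],120,1],[[54,66,9],130,1],[[54,66,9],140,1],[[54,66,9],150,1],[[54,66,9],156.5,1],[[54,66,9],156.5,1],[[54,66,9],156.5,1],[[54,66,9],156.5,1],[[54,66,9],156.5,1]], newtons=30)

```text
clock: 1.77
ee_pos: [0.6343, 0.0795, 0.3163]
tool_rot: [-0.802, -3.036, 0.005]
contact_force: [0.5, -0.4, 1.8]
grip_width: 1.002
```

Request:
servo_tool(motion=[[[2,2.4,0],7,1],[[4.1,4.85,-1],14,1],[[4.1,4.85,-3],20.1,1],[[4.1,4.85,-6],20.1,1],[[4.1,4.85,-6],20.1,1],[[4.1,4.85,-6],20.1,1],[[4.1,4.85,-6],20.1,1]])

```text
clock: 2.35
ee_pos: [0.6759, 0.1273, 0.2576]
tool_rot: [0.263, 3.13, -0.004]
contact_force: [0.1, -0.1, 1.3]
grip_width: 1.004
```

Run:
```python
from h import *
s,y=yawstate(); print(y,s['ee_pos'],s['joint_positions'].round(2),s['contact_force'])
a=manip.get_image('top');b=manip.get_image('scene')
crop(a,215,345,120,230,6,'pics/top1.png'); crop(b,290,430,165,305,4,'pics/scene1.png')
```

```text
80.40093095773116 [0.67588443 0.12730306 0.25761166] [ 0.15  0.71 -0.77  0.98  0.47  1.61  0.93] [ 0.12983399 -0.07741     1.26655606]
```

View pics/scene1.png

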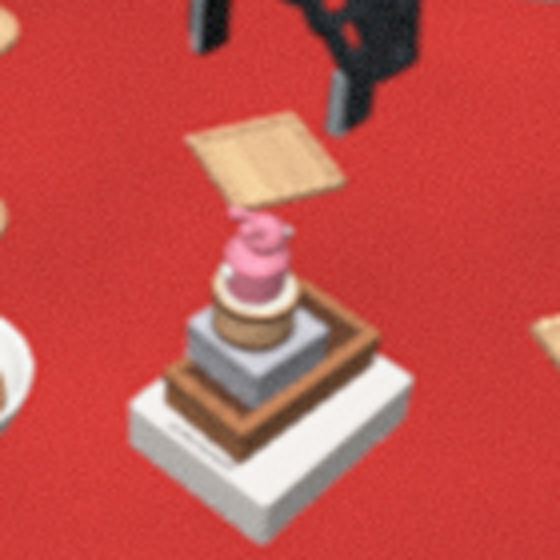

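View pics/top1.png

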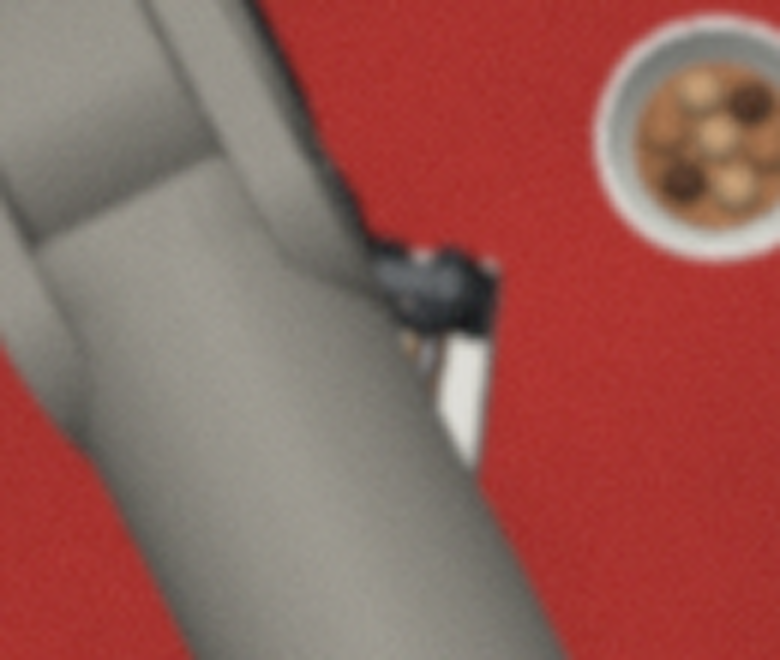

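Run:
```python
from h import *
print(proj('scene',[[.676,.1273,.2706],[.676+.0425*np.cos(1.403),.1273+.0425*np.sin(1.403),.2706],[.676-.0425*np.cos(1.403),.1273-.0425*np.sin(1.403),.2706]]))
```

```text
[[358.33304449 186.89240459]
 [374.19663919 196.44145406]
 [343.45161952 177.93499369]]
```

Request:
servo_tool(motion=[[[0,0.05,-3],0,1],[[0,0.05,-6],0,1],[[0,0.05,-8],0,1],[[0,0.05,-9.5],0,1],[[0,0.05,-10.5],0,1],[[0,0.05,-11.4],0,1],[[0,0.05,-12.1],0,1],[[0,0.05,-12.1],0,1],[[0,0.05,-12.1],0,1]])

```text
clock: 3.2
ee_pos: [0.6768, 0.1283, 0.1388]
tool_rot: [0.263, 3.126, -0.002]
contact_force: [0.8, 0.0, 0.6]
grip_width: 1.003
```

Run:
```python
from h import *
s,y=yawstate(); print(y,s['ee_pos'],s['contact_force'])
b=manip.get_image('scene')
crop(b,290,430,165,305,5,'pics/scene2.png')
```

```text
80.38139087233766 [0.67677967 0.12830599 0.13884964] [0.7515052  0.04356269 0.59288427]
```

View pics/scene2.png

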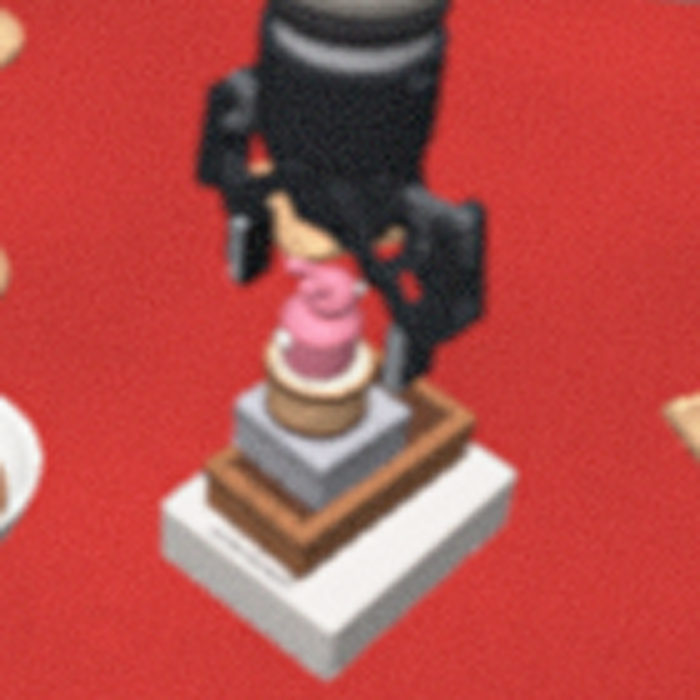

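Request:
servo_tool(motion=[[[-0.1,-0.05,-0.3],0,1],[[-0.1,-0.05,-0.3],0,1],[[-0.1,-0.05,-0.3],0,0.7],[[-0.1,-0.05,-0.3],0,0.55],[[-0.1,-0.05,-0.3],0,0.48],[[-0.1,-0.05,-0.3],0,0.42],[[-0.1,-0.05,-0.3],0,0.36],[[-0.1,-0.05,-0.3],0,0.3],[[-0.1,-0.05,-0.3],0,0.3],[[-0.1,-0.05,-0.3],0,0.3]])

```text
clock: 4.08
ee_pos: [0.6762, 0.128, 0.1366]
tool_rot: [0.263, 3.125, -0.001]
contact_force: [0.8, -0.3, 2.1]
grip_width: 0.404
```

Run:
```python
from h import *
s,y=yawstate(); print(y,s['ee_pos'],s['contact_force'],s['grip_width'])
b=manip.get_image('scene')
crop(b,290,430,165,305,5,'pics/scene3.png')
```

```text
80.37218128128795 [0.67623909 0.12796773 0.1366176 ] [ 0.82900173 -0.26246838  2.10228622] 0.40425229407299385
```

View pics/scene3.png

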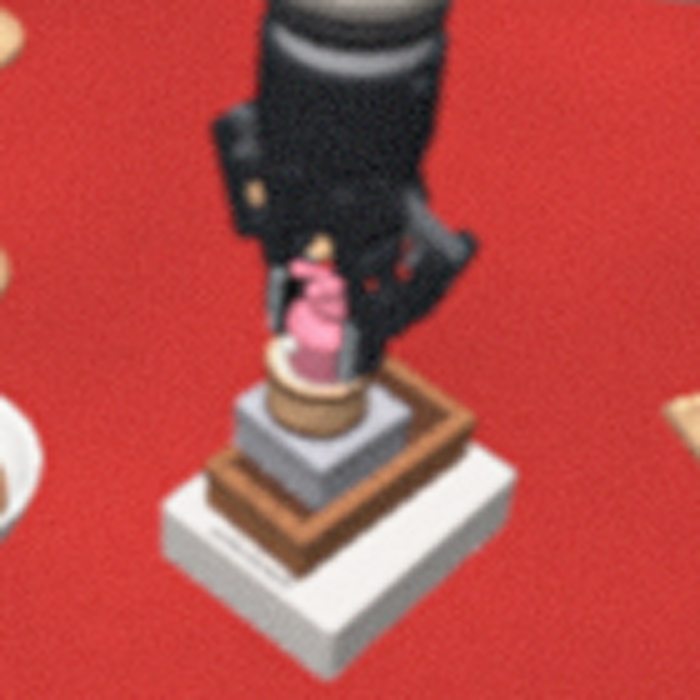

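Request:
servo_tool(motion=[[[0,0,0.4],0,0.3],[[0,0,1],0,0.3],[[0,0,2.5],0,0.3],[[0,0,5],0,0.3],[[0,0,7],0,0.3],[[0,-1,7],0,0.3],[[-0.4,-3,7],0,0.3],[[-0.8,-6,7],0,0.3],[[-1.2,-9,7],0,0.3],[[-1.6,-12,7],0,0.3],[[-2,-15,6],0,0.3],[[-2.6,-18,5],0,0.3],[[-3,-21,3],0,0.3],[[-3.5,-24,1],0,0.3],[[-3.8,-26,-1],0,0.3],[[-3.95,-27.2,-2],0,0.3],[[-3.95,-27.5,-3],0,0.3],[[-3.95,-27.5,-4],0,0.3],[[-3.95,-27.5,-5],0,0.3],[[-3.95,-27.5,-5],0,0.3]])

```text
clock: 5.8
ee_pos: [0.636, -0.1436, 0.0848]
tool_rot: [0.257, 3.128, 0.003]
contact_force: [-0.5, -0.5, -0.8]
grip_width: 0.405
```

Run:
```python
from h import *
s,y=yawstate(); print(y,s['ee_pos'],s['contact_force'],s['grip_width'])
b=manip.get_image('scene')
crop(b,220,400,130,280,4.4,'pics/scene4.png')
```

```text
80.61527201967654 [ 0.63598622 -0.14358081  0.08480286] [-0.47776441 -0.5417908  -0.80022112] 0.4050975267258397
```

View pics/scene4.png

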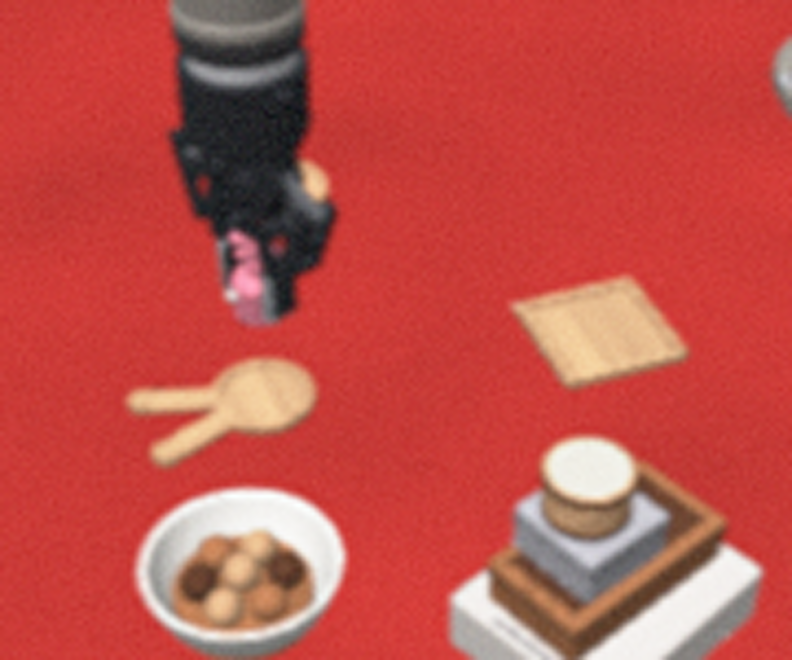

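Request:
servo_tool(motion=[[[0.05,-0.3,-1],0,0.3],[[0.05,-0.3,-2.5],0,0.3],[[0.05,-0.3,-4],0,0.3],[[0.05,-0.3,-5],0,0.3],[[0.05,-0.3,-6],0,0.3],[[0.05,-0.3,-6.5],0,0.3],[[0.05,-0.3,-6.8],0,0.3],[[0.05,-0.3,-7],0,0.3],[[0.05,-0.3,-7.2],0,0.3],[[0.05,-0.3,-7.2],0,0.3],[[0.05,-0.3,-7.2],0,0.3]])

```text
clock: 6.77
ee_pos: [0.6374, -0.147, 0.0144]
tool_rot: [0.257, 3.126, 0.002]
contact_force: [0.3, -0.0, -0.2]
grip_width: 0.403
```

Run:
```python
from h import *
s,y=yawstate(); print(y,s['ee_pos'],s['contact_force'],s['grip_width'])
b=manip.get_image('scene')
crop(b,240,320,170,250,7,'pics/scene5.png')
```

```text
80.59836236400939 [ 0.63741342 -0.14696262  0.01441475] [ 0.3300915  -0.04972764 -0.23199375] 0.4034988281667401
```

View pics/scene5.png

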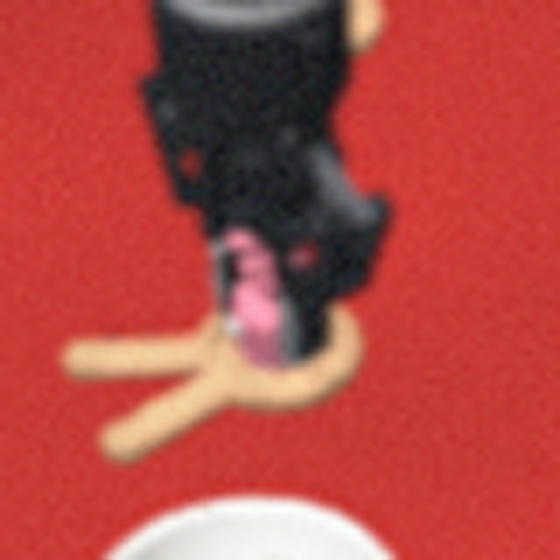

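Request:
servo_tool(motion=[[[-0.05,0,-0.1],0,0.3],[[-0.05,0,-0.2],0,0.3],[[-0.05,0,-0.3],0,0.3],[[-0.05,0,-0.3],0,0.3],[[-0.05,0,-0.35],0,0.3],[[-0.05,0,-0.35],0,0.3],[[-0.05,0,-0.35],0,0.3]])

```text
clock: 7.4
ee_pos: [0.6369, -0.147, 0.0109]
tool_rot: [0.257, 3.126, 0.002]
contact_force: [0.0, -0.1, 0.2]
grip_width: 0.407
```

Request:
servo_tool(motion=[[[0,0,-0.05],0,0.3],[[0,0,-0.1],0,0.3],[[0,0,-0.1],0,0.3],[[0,0,-0.1],0,0.3],[[0,0,-0.1],0,0.3]])

```text
clock: 7.82
ee_pos: [0.6371, -0.1469, 0.0106]
tool_rot: [0.257, 3.126, 0.002]
contact_force: [-1.5, 0.2, 5.5]
grip_width: 0.401
```

Request:
servo_tool(motion=[[[0,0,0],0,0.42],[[0,0,0],0,0.46],[[0,0,0],0,0.52],[[0,0,0],0,0.6],[[0,0,0.05],0,0.75],[[0,0,0.1],0,0.9],[[0,0,0.3],0,1],[[0,0,0.6],0,1],[[0,0,1.2],0,1],[[0,0,3],0,1],[[0,0,6],0,1],[[0,0,9],0,1],[[0,0,12],0,1],[[0,0,16],0,1],[[0,3,19],0,1],[[0,6,20],0,1],[[0,6,20],0,1]])

```text
clock: 9.23
ee_pos: [0.6392, -0.0759, 0.217]
tool_rot: [0.238, 3.118, 0.015]
contact_force: [0.2, 3.1, 0.2]
grip_width: 1.005
```

Run:
```python
from h import *
s,y=yawstate(); print(y,s['ee_pos'],s['contact_force'],s['grip_width'])
b=manip.get_image('scene');a=manip.get_image('top')
cv2.imwrite('pics/sc6raw.png',b);cv2.imwrite('pics/tp6raw.png',a)
crop(b,230,400,150,300,4.5,'pics/scene6.png')
crop(a,230,450,110,300,3.5,'pics/top6.png')
```

```text
81.26286241809318 [ 0.63915679 -0.07592099  0.21701907] [0.22535896 3.12284357 0.23301405] 1.0046220062651354
```

View pics/scene6.png

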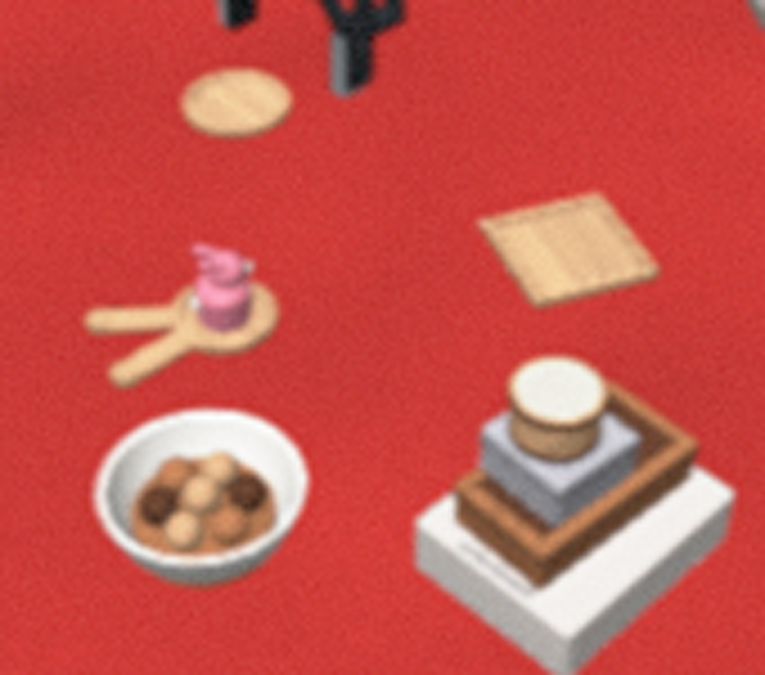

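View pics/top6.png

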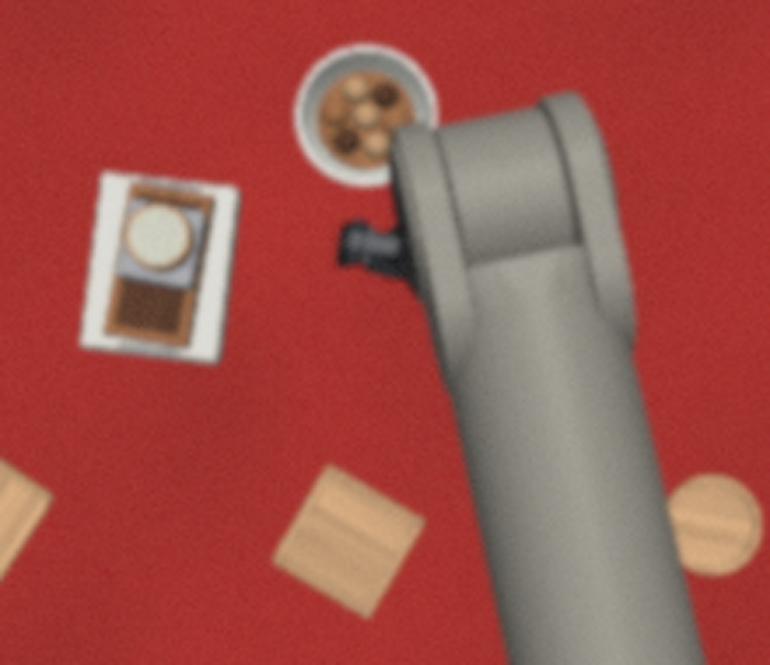

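The rabbit stands upright in the nest (scene crop about (222,300)), and the pile is undisturbed. Next I'll measure the drum's pale skin.

Run:
```python
from h import *
for n,f,(x0,x1,y0,y1) in(('top','tp6raw',(262,288,160,190)),('scene','sc6raw',(340,368,226,254))):
    h=cv2.cvtColor(cv2.imread(f'pics/{f}.png'),cv2.COLOR_BGR2HSV)
    m=(h[...,1]<45)&(h[...,2]>185); q=np.zeros_like(m); q[y0:y1,x0:x1]=m[y0:y1,x0:x1]
    k,l,st,ce=cv2.connectedComponentsWithStats(q.astype('uint8')); i=1+np.argmax(st[1:,4])
    print(n,st[i],ce[i],onplane(n,[ce[i]],.13)*1000)
```

```text
top [267 169  16  16 204] [274.51470588 176.81372549] [[674.32087484 126.91430211]]
scene [345 230  18  13 190] [353.56315789 236.12105263] [[673.63432523 125.34378245]]
```

Request:
servo_tool(motion=[[[0.7,4,0],0,1],[[1.4,8,0],-0.4,1],[[2.1,12,0],-0.8,1],[[2.8,16,0],-0.8,1],[[3.3,19,-0.5],-0.8,1],[[3.5,20.2,-1.5],-0.8,1],[[3.5,20.2,-3],-0.8,1],[[3.5,20.2,-4],-0.8,1],[[3.5,20.2,-4],-0.8,1],[[3.5,20.2,-4],-0.8,1]])

```text
clock: 10.17
ee_pos: [0.6724, 0.1148, 0.171]
tool_rot: [0.276, 3.123, -0.002]
contact_force: [-0.7, -1.1, 0.4]
grip_width: 1.001
```

Request:
servo_tool(motion=[[[0.15,1.1,0],0.6,1],[[0.15,1.1,0],0.6,1],[[0.15,1.1,0],0.6,1],[[0.15,1.1,-1],0.6,1],[[0.15,1.1,-2.2],0.6,1],[[0.15,1.1,-3.4],0.6,1],[[0.15,1.1,-4.5],0.6,1],[[0.15,1.1,-5.5],0.6,1],[[0.15,1.1,-6.2],0.6,1],[[0.15,1.1,-6.7],0.6,1],[[0.15,1.1,-6.7],0.6,1],[[0.15,1.1,-6.7],0.6,1]])

```text
clock: 11.17
ee_pos: [0.674, 0.1258, 0.1038]
tool_rot: [0.26, 3.125, -0.002]
contact_force: [-0.0, 0.4, 0.2]
grip_width: 0.997
```

Run:
```python
from h import *
s,y=yawstate(); print(y,s['ee_pos'],s['contact_force'],s['grip_width'])
b=manip.get_image('scene')
crop(b,310,410,190,300,5.4,'pics/scene7.png')
```

```text
80.48860050087825 [0.6739894  0.12581808 0.10381541] [-0.02090522  0.35241624  0.15017875] 0.9970887024182331
```

View pics/scene7.png

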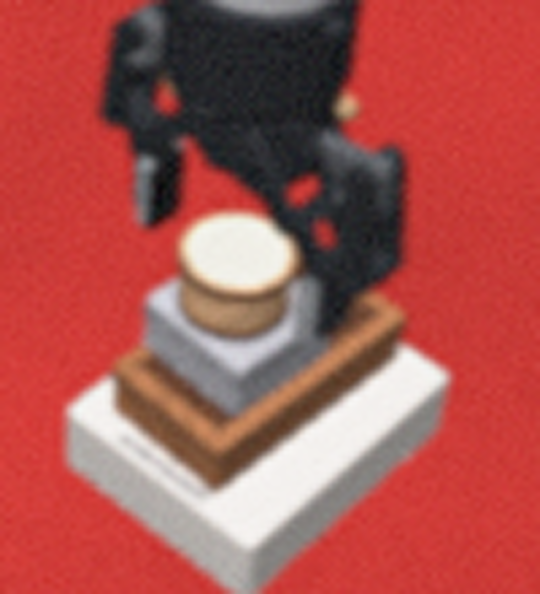

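Request:
servo_tool(motion=[[[0,0,0.1],0,0.9],[[0,0,0.1],0,0.8],[[0,0,0.1],0,0.72],[[0,0,0.1],0,0.66],[[0,0,0.1],0,0.6],[[0,0,0.1],0,0.54],[[0,0,0.1],0,0.48],[[0,0,0.1],0,0.45],[[0,0,0.1],0,0.45],[[0,0,0.1],0,0.45]], newtons=30)

```text
clock: 12.05
ee_pos: [0.6745, 0.1262, 0.1058]
tool_rot: [0.26, 3.123, -0.001]
contact_force: [-0.5, -0.4, 3.2]
grip_width: 0.55
```

Run:
```python
from h import *
s,y=yawstate(); print(y,s['ee_pos'],s['contact_force'],s['grip_width'])
b=manip.get_image('scene')
crop(b,310,410,190,300,5.4,'pics/scene8.png')
```

```text
80.4875566000923 [0.67451589 0.1261563  0.10581767] [-0.52995259 -0.37378084  3.20928377] 0.5499703455123797
```

View pics/scene8.png

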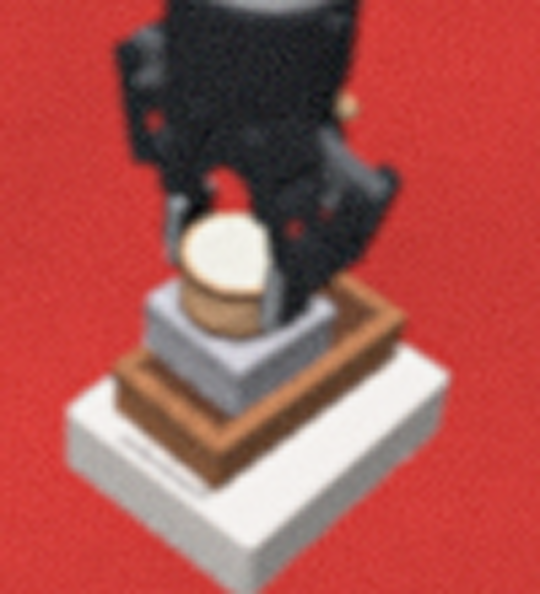

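Request:
servo_tool(motion=[[[0,0,0.4],0,0.45],[[0,0,1],0,0.45],[[0,0,2.5],0,0.45],[[0,0,5],0,0.45],[[-0.5,-1,6.5],0,0.45],[[-1.5,-3,7],0,0.45],[[-3,-6,7],0,0.45],[[-4.5,-9,7],0,0.45],[[-6,-12,7],0,0.45],[[-7.5,-15,7],0,0.45],[[-9,-18,7],0,0.45],[[-10.6,-21,7],0,0.45],[[-12.3,-24,7],0,0.45],[[-14,-27,7],0,0.45],[[-15.6,-30,6],0,0.45],[[-17,-33,5],0,0.45],[[-18.6,-36,4],0,0.45],[[-20,-39,3],0,0.45],[[-21.2,-41.2,2],0,0.45],[[-22,-42.5,1],0,0.45]])

```text
clock: 13.77
ee_pos: [0.4515, -0.3037, 0.1154]
tool_rot: [0.27, 3.124, -0.005]
contact_force: [-0.8, -0.7, -1.0]
grip_width: 0.548
```

Request:
servo_tool(motion=[[[0,0,0],0,0.45],[[0,0,0],0,0.45],[[0,0,0],0,0.45]])

```text
clock: 14.02
ee_pos: [0.4528, -0.3018, 0.1162]
tool_rot: [0.266, 3.122, -0.004]
contact_force: [-0.1, 1.0, -0.3]
grip_width: 0.545
```

Run:
```python
from h import *
s,y=yawstate(); print(y,s['ee_pos'],s['joint_positions'].round(2),s['contact_force'],s['grip_width'])
a=manip.get_image('top')
crop(a,230,460,120,300,3.4,'pics/top9.png')
b=manip.get_image('scene')
crop(b,230,400,130,290,4.4,'pics/scene9.png')
```

```text
80.2506631067743 [ 0.45278681 -0.301816    0.11615335] [ 1.13  0.51 -0.79  1.68  0.39  1.11  1.63] [-0.12806476  1.01141763 -0.33213012] 0.5451971191564997
```

View pics/scene9.png

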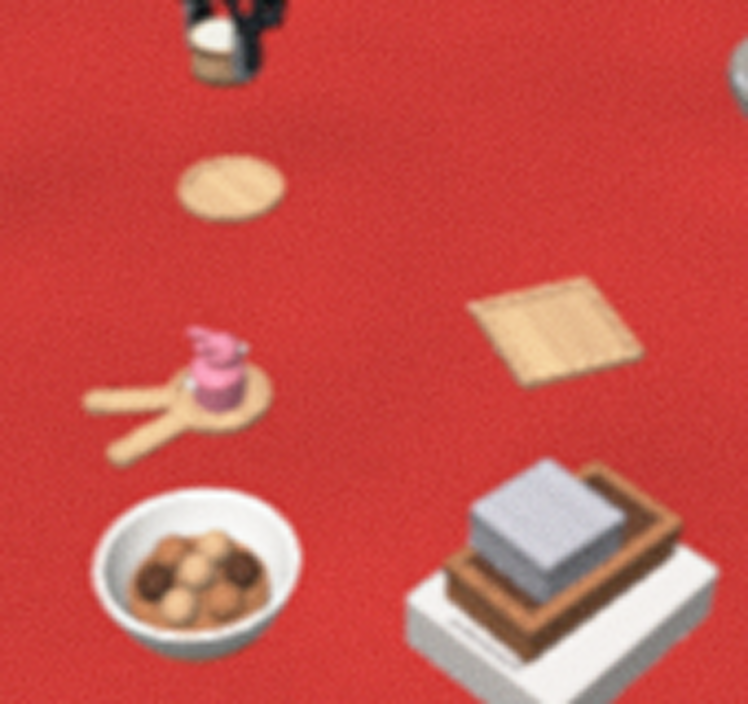

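Request:
servo_tool(motion=[[[0,-0.15,-1],0,0.45],[[0,-0.15,-3],0,0.45],[[0,-0.15,-5],0,0.45],[[0,-0.15,-7],0,0.45],[[0,-0.15,-8.5],0,0.45],[[0,-0.15,-9.5],0,0.45],[[0,-0.15,-9.9],0,0.45],[[0,-0.15,-10.1],0,0.45],[[0,-0.15,-10.2],0,0.45],[[0,-0.15,-10.2],0,0.45],[[0,-0.15,-10.2],0,0.45],[[0,-0.15,-10.2],0,0.45]])

```text
clock: 15.12
ee_pos: [0.4542, -0.3031, 0.0153]
tool_rot: [0.263, 3.12, -0.006]
contact_force: [-0.8, -0.5, -1.6]
grip_width: 0.552
```

Request:
servo_tool(motion=[[[-0.1,0,-0.15],0,0.45],[[-0.1,0,-0.3],0,0.45],[[-0.1,0,-0.4],0,0.45],[[-0.1,0,-0.5],0,0.45],[[-0.1,0,-0.5],0,0.45],[[-0.1,0,-0.55],0,0.45],[[-0.1,0,-0.55],0,0.45]])

```text
clock: 15.7
ee_pos: [0.4532, -0.3031, 0.0099]
tool_rot: [0.263, 3.12, -0.006]
contact_force: [-0.2, -0.1, -0.8]
grip_width: 0.554
```

Request:
servo_tool(motion=[[[0,0,-0.05],0,0.45],[[0,0,-0.1],0,0.45],[[0,0,-0.1],0,0.45],[[0,0,-0.12],0,0.45],[[0,0,-0.12],0,0.45]])

```text
clock: 16.12
ee_pos: [0.4533, -0.3031, 0.0097]
tool_rot: [0.263, 3.121, -0.007]
contact_force: [-3.4, 1.1, 7.2]
grip_width: 0.548
```

Contact at about 7 N; releasing.

Request:
servo_tool(motion=[[[0,0,0],0,0.56],[[0,0,0],0,0.6],[[0,0,0],0,0.66],[[0,0,0],0,0.75],[[0,0,0.05],0,0.9],[[0,0,0.1],0,1],[[0,0,0.3],0,1],[[0,0,0.8],0,1],[[0,0,2],0,1],[[0,0,4],0,1],[[0,0,7],0,1],[[0,0,10],0,1],[[0,1,13],0,1],[[1,4,16],0,1],[[2,7,18],0,1],[[3,10,18],0,1],[[4,13,18],0,1],[[4,13,18],0,1]])

```text
clock: 17.62
ee_pos: [0.4961, -0.1634, 0.1926]
tool_rot: [0.242, 3.117, -0.0]
contact_force: [0.9, 1.3, -0.0]
grip_width: 0.999
```

Run:
```python
from h import *
s,y=yawstate(); print(y,s['ee_pos'],s['contact_force'],s['grip_width'])
b=manip.get_image('scene');a=manip.get_image('top')
cv2.imwrite('pics/scTraw.png',b);cv2.imwrite('pics/tpTraw.png',a)
crop(b,230,400,150,300,4.5,'pics/scene10.png')
crop(b,320,400,220,300,7,'pics/scene10b.png')
crop(a,230,460,130,290,3.4,'pics/top10.png')
crop(a,235,315,145,225,7,'pics/top10b.png')
```

```text
81.11327383243926 [ 0.49613383 -0.16340948  0.19260758] [ 0.87040312  1.34178822 -0.03636959] 0.9992682616369538
```

View pics/scene10.png

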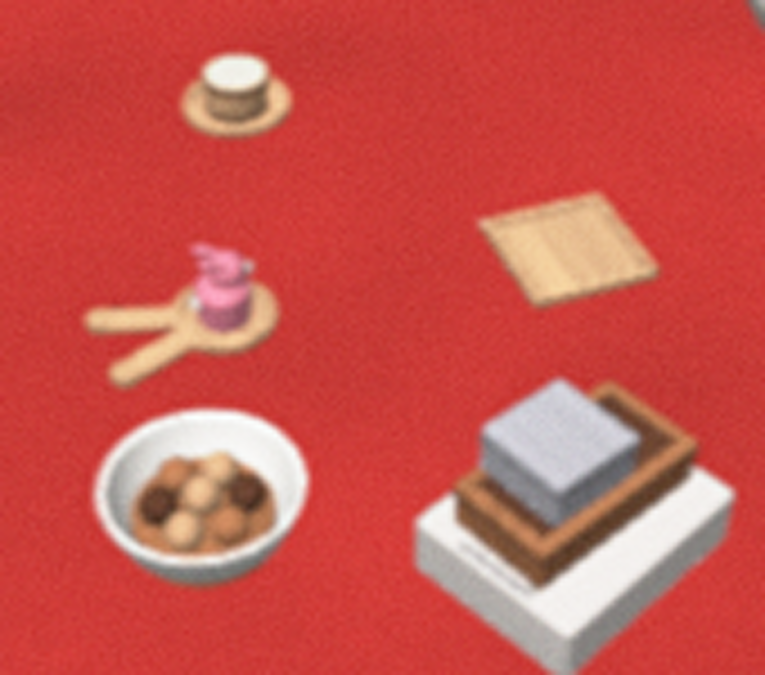

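View pics/scene10b.png

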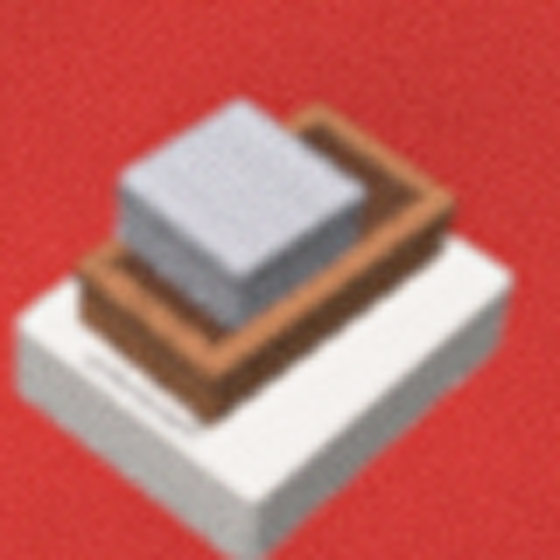

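View pics/top10b.png

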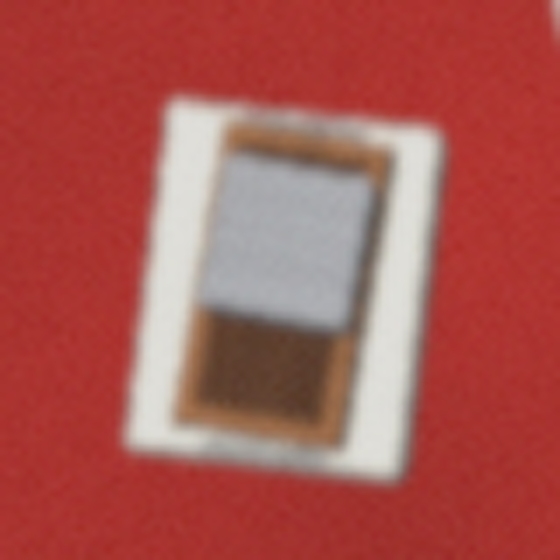

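```bash
python3 - <<'E'
from h import *
for n,f,z in(('top','tpTraw',.1),('scene','scTraw',.1)):
    im=cv2.imread(f'pics/{f}.png'); 
    u=proj(n,[.673,.128,z])[0].round().astype(int); print(im[u[1],u[0]])
    hsv=cv2.cvtColor(im,cv2.COLOR_BGR2HSV).astype(int); b=im.astype(int)
    for t in (150,):
        v=im[...,0].astype(int)-im[...,2]
        m=((v>0)&(im.min(2)>135)).astype('uint8'); q=np.zeros_like(m); q[u[1]-20:u[1]+20,u[0]-22:u[0]+22]=m[u[1]-20:u[1]+20,u[0]-22:u[0]+22]
        q=cv2.morphologyEx(q,cv2.MORPH_OPEN,np.ones((3,3)))
        c=max(cv2.findContours(q,0,cv2.CHAIN_APPROX_NONE)[0],key=len)[:,0]
        w=(onplane(n,c,z)*1000).astype('float32'); print(n,cv2.minAreaRect(w))
E
python3 - <<'E'
import sys; sys.path.insert(0,'.')
from h import *
S=lambda p:np.array(p,float)/7+[320-.43,220-.43]
w=onplane('scene',S([(118,185),(242,98),(367,190),(242,275)]),.1)*1000; print(w.round(1),w.mean(0))
d=w-np.roll(w,-1,0); print(np.degrees(np.arctan2(d[:,1],d[:,0])).round(1),np.hypot(*d.T))
T=lambda p:np.array(p,float)/7+[235-.43,145-.43]
w=onplane('top',T([(228,150),(376,178),(350,330),(199,303)]),.1)*1000; print(w.round(1),w.mean(0))
d=w-np.roll(w,-1,0); print(np.degrees(np.arctan2(d[:,1],d[:,0])).round(1),np.hypot(*d.T))
E
```

```text
[174 170 169]
top ((671.04345703125, 127.48704528808594), (53.01744079589844, 53.9122200012207), 78.64753723144531)
[215 207 208]
scene ((675.3988037109375, 129.8386993408203), (54.7404899597168, 59.761871337890625), 78.28955841064453)
[[698.4  96.7]
 [638.  105.5]
 [649.  162.6]
 [706.4 151.3]] [672.96115018 129.01350359]
[  -8.3 -100.9  168.8   81.7] [61.06828085 58.13461736 58.42020639 55.16220783]
[[706.7 150.2]
 [695.6  94.2]
 [638.2 104.1]
 [648.8 161.1]] [672.3269688  127.41549488]
[  78.7   -9.8 -100.6  169.4] [57.08115086 58.2169452  57.93860565 58.89367077]
```

Request:
servo_tool(motion=[[[2,3.3,0],0,1],[[4,6.6,0],0,1],[[6,9.9,0],0,1],[[8,13.2,0],0,1],[[10,16.5,0],-1,1],[[12,19.8,0],-1.6,1],[[14,23.1,0],-1.6,1],[[16,26.4,0],-1.6,1],[[17.2,28.3,-1],-1.6,1],[[17.65,29.15,-2],-1.6,1],[[17.65,29.15,-3.5],-1.6,1],[[17.65,29.15,-5],-1.6,1],[[17.65,29.15,-5],-1.6,1],[[17.65,29.15,-5],-1.6,1],[[17.65,29.15,-5],-1.6,1]])

```text
clock: 18.97
ee_pos: [0.671, 0.1187, 0.1419]
tool_rot: [0.302, 3.115, -0.009]
contact_force: [0.7, 0.4, 0.8]
grip_width: 0.998
```

Run:
```python
from h import *
s,y=yawstate(); print(y,s['ee_pos'],s['contact_force'],s['grip_width'])
```

```text
78.90550352519011 [0.67100004 0.11872193 0.14187165] [0.65164065 0.40207255 0.7992609 ] 0.9983569900059676
```

Request:
servo_tool(motion=[[[0.17,0.95,0],0.6,1],[[0.17,0.95,0],0.6,1],[[0.17,0.95,0],0.6,1],[[0.17,0.95,0],0.6,1]])

```text
clock: 19.3
ee_pos: [0.6729, 0.1287, 0.1426]
tool_rot: [0.285, 3.115, -0.008]
contact_force: [-0.3, 0.7, -0.4]
grip_width: 1.004
```

Run:
```python
from h import *
s,y=yawstate(); print(y,s['ee_pos'],s['contact_force'],s['grip_width'],s['joint_positions'].round(2))
b=manip.get_image('scene')
crop(b,310,410,190,300,5.4,'pics/scene11.png')
```

```text
79.54033741499465 [0.6728759  0.1287172  0.14261866] [-0.26723042  0.6746898  -0.42184938] 1.00394136351355 [ 0.19  0.76 -0.77  1.21  0.52  1.36  0.85]
```

View pics/scene11.png

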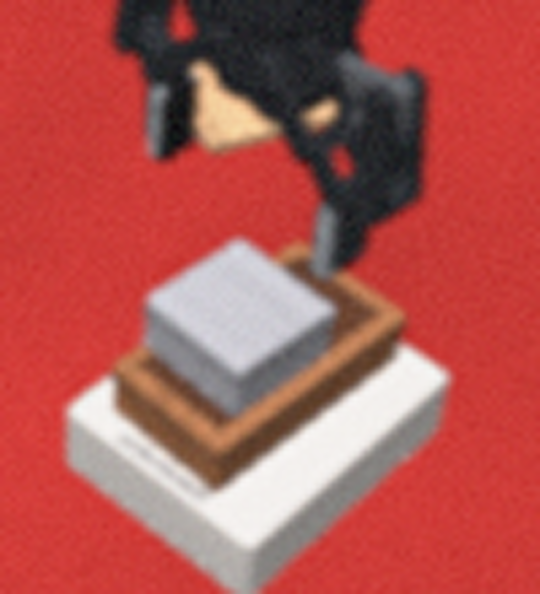

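Request:
servo_tool(motion=[[[0,-0.05,-1],0,1],[[0,-0.05,-2.5],0,1],[[0,-0.05,-4],0,1],[[0,-0.05,-5.2],0,1],[[0,-0.05,-6],0,1],[[0,-0.05,-6.5],0,1],[[0,-0.05,-6.8],0,1],[[0,-0.05,-6.8],0,1],[[0,-0.05,-6.8],0,1]])

```text
clock: 20.1
ee_pos: [0.6732, 0.1282, 0.0749]
tool_rot: [0.286, 3.115, -0.008]
contact_force: [-0.1, 0.2, -0.4]
grip_width: 1.003
```

Run:
```python
from h import *
s,y=yawstate(); print(y,s['ee_pos'],s['contact_force'],s['grip_width'])
b=manip.get_image('scene')
crop(b,310,410,190,300,5.4,'pics/scene12.png')
```

```text
79.52298410178479 [0.67322168 0.12816944 0.074942  ] [-0.08573153  0.16323176 -0.41125117] 1.0029476473268517
```

View pics/scene12.png

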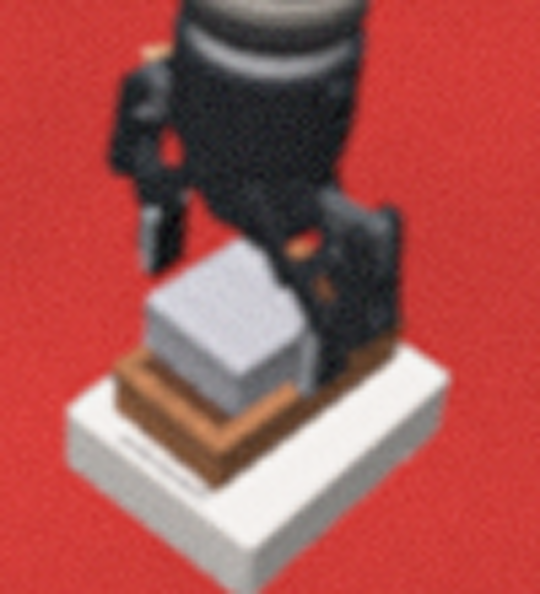

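Request:
servo_tool(motion=[[[0,0,-0.1],0,0.92],[[0,0,-0.15],0,0.86],[[0,0,-0.15],0,0.8],[[0,0,-0.15],0,0.74],[[0,0,-0.15],0,0.7],[[0,0,-0.15],0,0.66],[[0,0,-0.15],0,0.6],[[0,0,-0.15],0,0.57],[[0,0,-0.15],0,0.57],[[0,0,-0.15],0,0.57]], newtons=35)

```text
clock: 20.98
ee_pos: [0.6736, 0.1283, 0.0741]
tool_rot: [0.286, 3.114, -0.008]
contact_force: [0.2, -0.1, 2.7]
grip_width: 0.675
```

Run:
```python
from h import *
s,y=yawstate(); print(y,s['ee_pos'],s['contact_force'],s['grip_width'])
b=manip.get_image('scene')
crop(b,310,410,190,300,5.4,'pics/scene13.png')
```

```text
79.51374153004976 [0.67364964 0.12830437 0.0741007 ] [ 0.18503322 -0.13641609  2.71942036] 0.6748054457509601
```

View pics/scene13.png

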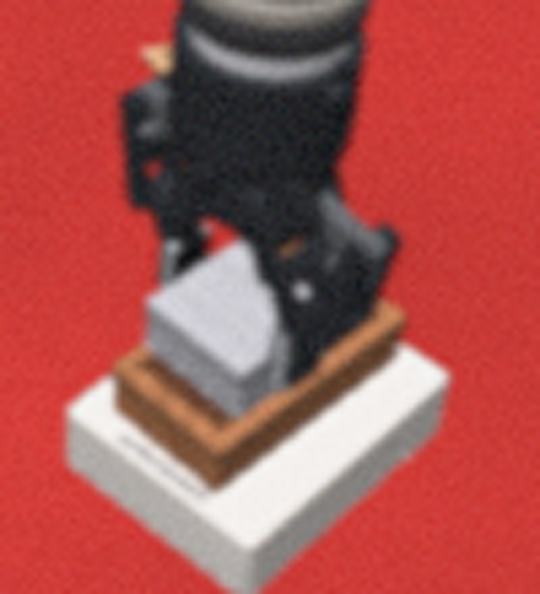

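Request:
servo_tool(motion=[[[0,0,0.4],0,0.57],[[0,0,1],0,0.57],[[0,0,2.5],0,0.57],[[0,0,4.5],0,0.57],[[-0.5,-0.3,6],0,0.57],[[-1.5,-0.9,6.5],-1,0.57],[[-3.5,-2.1,6.5],-3,0.57],[[-5.5,-3.3,6.5],-5,0.57],[[-8,-4.8,6.5],-7,0.57],[[-10.5,-6.3,6.5],-9,0.57],[[-13,-7.8,6],-11,0.57],[[-15.5,-9.3,5],-13,0.57],[[-18,-10.8,4],-15,0.57],[[-20,-12,3],-17,0.57],[[-21.8,-13.1,2],-19,0.57],[[-22.8,-13.7,1],-20.4,0.57],[[-23.2,-13.9,0],-20.4,0.57],[[-23.2,-13.9,-1],-20.4,0.57],[[-23.2,-13.9,-2],-20.4,0.57],[[-23.2,-13.9,-2],-20.4,0.57]])

```text
clock: 22.7
ee_pos: [0.4407, -0.0104, 0.0527]
tool_rot: [0.833, 3.018, -0.012]
contact_force: [-0.5, 0.9, -0.2]
grip_width: 0.671
```

Request:
servo_tool(motion=[[[0,0,0],0,0.57],[[0,0,0],0,0.57]])

```text
clock: 22.87
ee_pos: [0.4412, -0.0097, 0.0528]
tool_rot: [0.831, 3.018, -0.011]
contact_force: [0.2, -0.4, 0.0]
grip_width: 0.672
```

Run:
```python
from h import *
s,y=yawstate(); print(y,s['ee_pos'],s['contact_force'],s['grip_width'],s['joint_positions'].round(2))
b=manip.get_image('scene')
crop(b,310,410,160,300,5,'pics/scene14.png')
```

```text
59.203962105846685 [ 0.44119291 -0.00973053  0.05281617] [ 0.15651413 -0.36551977  0.02280051] 0.6719209114764924 [ 0.62  0.39 -0.78  2.02  0.37  0.87  0.66]
```

View pics/scene14.png

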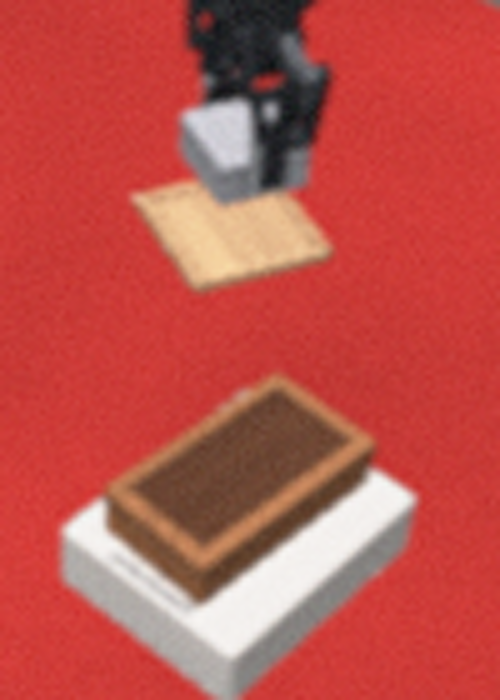

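Request:
servo_tool(motion=[[[0.05,-0.14,-0.8],0,0.57],[[0.05,-0.14,-1.8],0,0.57],[[0.05,-0.14,-2.8],0,0.57],[[0.05,-0.14,-3.5],0,0.57],[[0.05,-0.14,-3.9],0,0.57],[[0.05,-0.14,-4.1],0,0.57],[[0.05,-0.14,-4.2],0,0.57],[[0.05,-0.14,-4.2],0,0.57],[[0.05,-0.14,-4.2],0,0.57]])

```text
clock: 23.67
ee_pos: [0.4422, -0.0111, 0.0112]
tool_rot: [0.831, 3.017, -0.01]
contact_force: [-0.5, 0.1, -1.1]
grip_width: 0.67
```

Request:
servo_tool(motion=[[[0,0,-0.1],0,0.57],[[0,0,-0.2],0,0.57],[[0,0,-0.27],0,0.57],[[0,0,-0.32],0,0.57],[[0,0,-0.36],0,0.57],[[0,0,-0.36],0,0.57],[[0,0,-0.36],0,0.57]])

```text
clock: 24.25
ee_pos: [0.4422, -0.0112, 0.0079]
tool_rot: [0.831, 3.017, -0.011]
contact_force: [-1.4, -0.0, 4.4]
grip_width: 0.673
```

Contact at 4 N; releasing.

Request:
servo_tool(motion=[[[0,0,0],0,0.69],[[0,0,0],0,0.73],[[0,0,0],0,0.8],[[0,0,0],0,0.9],[[0,0,0.05],0,1],[[0,0,0.1],0,1],[[0,0,0.4],0,1],[[0,0,1],0,1],[[0,0,2.5],0,1],[[0,0,5],0,1],[[0,0,8],0,1],[[0,0,11],5,1],[[0,-3,14],10,1],[[0,-7,14],15,1],[[0,-10,14],18,1],[[0,-10,14],18,1]])

```text
clock: 25.58
ee_pos: [0.4421, -0.1199, 0.1487]
tool_rot: [0.365, 3.105, -0.016]
contact_force: [-1.1, -1.6, -1.2]
grip_width: 1.0
```

Run:
```python
from h import *
s,y=yawstate(); print(y,s['ee_pos'],s['contact_force'],s['grip_width'])
b=manip.get_image('scene');a=manip.get_image('top')
cv2.imwrite('pics/scDraw.png',b);cv2.imwrite('pics/tpDraw.png',a)
crop(b,230,400,150,300,4.5,'pics/scene15.png')
crop(b,320,400,220,300,7,'pics/scene15b.png')
crop(a,180,350,140,300,4.4,'pics/top15.png')
crop(a,235,315,145,225,7,'pics/top15b.png')
```

```text
76.59405655520258 [ 0.44209666 -0.11993236  0.14873496] [-1.14217362 -1.61779803 -1.23055082] 1.0000654453569355
```

View pics/scene15.png

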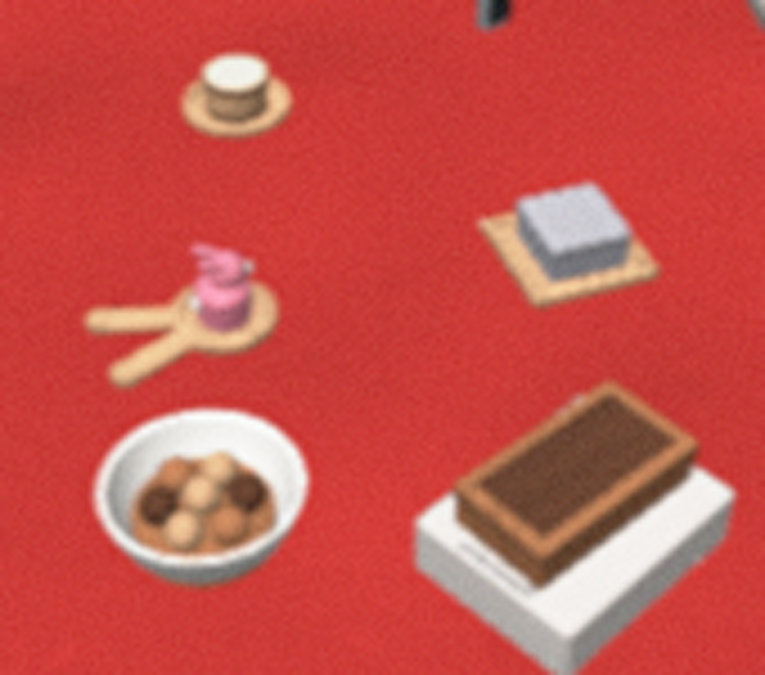

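View pics/scene15b.png

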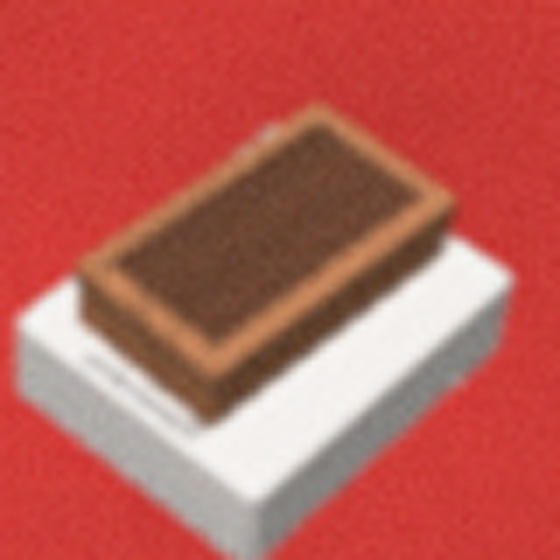

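View pics/top15b.png

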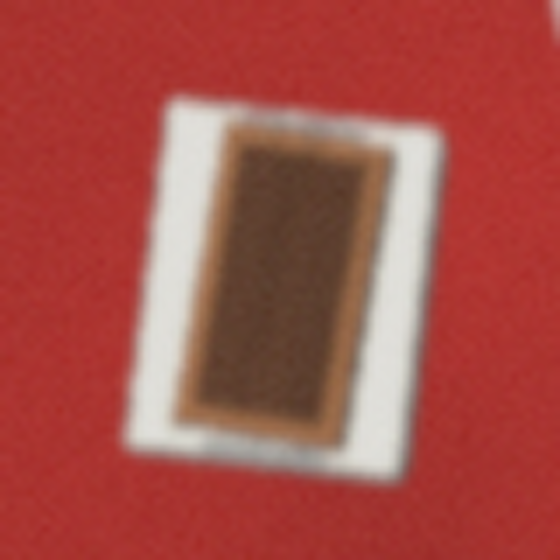

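View pics/top15.png

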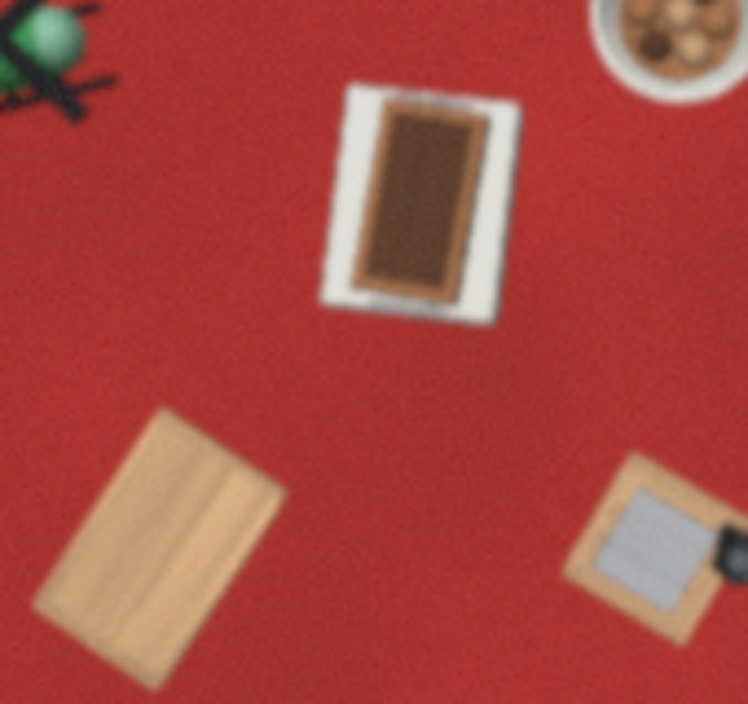

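Run:
```python
from h import *
im=cv2.imread('pics/tpDraw.png'); h=cv2.cvtColor(im,cv2.COLOR_BGR2HSV)
m=((h[...,0]>5)&(h[...,0]<25)&(h[...,1]>60)).astype('uint8'); q=np.zeros_like(m); q[158:212,256:294]=m[158:212,256:294]
c=max(cv2.findContours(q,0,cv2.CHAIN_APPROX_NONE)[0],key=len)[:,0]
w=(onplane('top',c,.07)*1000).astype('float32'); print(cv2.minAreaRect(w))
S=lambda p:np.array(p,float)/7+[320-.43,220-.43]
T=lambda p:np.array(p,float)/7+[235-.43,145-.43]
for n,P in(('scene',S([(77,268),(320,103),(458,200),(210,373)])),('top',T([(228,123),(393,150),(342,447),(173,422)]))):
    w=onplane(n,P,.07)*1000; d=w-np.roll(w,-1,0); print(n,w.mean(0),np.degrees(np.arctan2(d[:,1],d[:,0])).round(1),np.hypot(*d.T))
```

```text
((658.6148071289062, 133.20303344726562), (65.45218658447266, 119.74703216552734), 79.9198989868164)
scene [659.63548526 133.60673785] [  -9.9 -100.2  168.7   80.6] [120.56337567  64.67196541 119.73835203  61.6185935 ]
top [658.26276406 132.70720456] [ 80.1  -9.8 -98.8 169.7] [ 65.02402401 116.51289491  66.03823114 117.76436006]
```

Request:
servo_tool(motion=[[[1,1,1],0,1],[[3,3.5,1],1,1],[[5,6,1],2,1],[[7.5,9,1],3.4,1],[[10,12,1],3.4,1],[[12.5,15,1],3.4,1],[[15,18,1],3.4,1],[[17.5,20.5,0],3.4,1],[[19.5,22.8,-1],3.4,1],[[21,24.5,-1.5],3.4,1],[[21.7,25.3,-2],3.4,1],[[21.7,25.3,-2],3.4,1],[[21.7,25.3,-2],3.4,1],[[21.7,25.3,-2],3.4,1],[[21.7,25.3,-2],3.4,1]])

```text
clock: 26.93
ee_pos: [0.6588, 0.1386, 0.1291]
tool_rot: [0.266, 3.116, -0.009]
contact_force: [-0.1, -1.3, 0.3]
grip_width: 0.999
```

Run:
```python
from h import *
s,y=yawstate(); print(y,s['ee_pos'],s['contact_force'],s['grip_width'])
```

```text
80.23339141862283 [0.65884959 0.13861845 0.12908359] [-0.10302054 -1.31139314  0.32617001] 0.999407391582381
```

Request:
servo_tool(motion=[[[0.05,-0.5,0],-0.2,1],[[0.05,-0.5,-1.5],-0.2,1],[[0.05,-0.5,-3],-0.2,1],[[0.05,-0.5,-3],-0.2,1],[[0.05,-0.5,-3],-0.2,1]])

```text
clock: 27.35
ee_pos: [0.6588, 0.1317, 0.0987]
tool_rot: [0.274, 3.116, -0.011]
contact_force: [-0.1, 0.4, 0.3]
grip_width: 1.005
```

Run:
```python
from h import *
s,y=yawstate(); print(y,s['ee_pos'],s['contact_force'],s['grip_width'])
b=manip.get_image('scene')
crop(b,310,410,190,300,5.4,'pics/scene16.png')
```

```text
79.93942397595407 [0.65883942 0.1317227  0.09874321] [-0.05979782  0.43989777  0.32449357] 1.004875980850356
```

View pics/scene16.png

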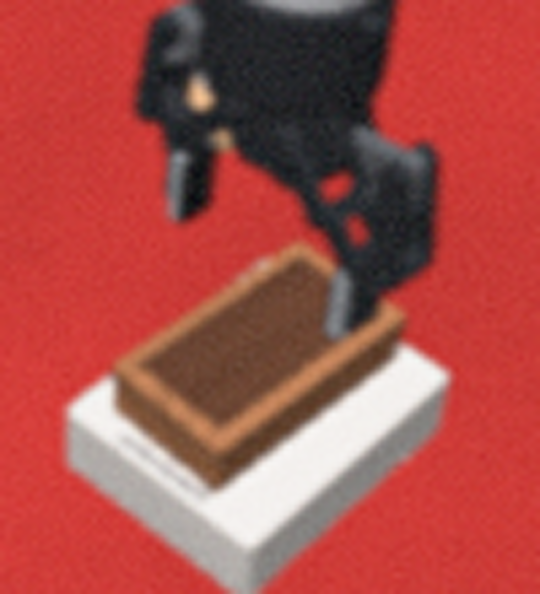

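Request:
servo_tool(motion=[[[0.03,0.16,-0.8],0,1],[[0.03,0.16,-1.8],0,1],[[0.03,0.16,-2.8],0,1],[[0.03,0.16,-3],0,1],[[0.03,0.16,-3],0,1],[[0.03,0.16,-3],0,1]])

```text
clock: 27.9
ee_pos: [0.6596, 0.1342, 0.0693]
tool_rot: [0.273, 3.115, -0.009]
contact_force: [0.2, -0.1, -0.2]
grip_width: 0.999
```

Run:
```python
from h import *
s,y=yawstate(); print(y,s['ee_pos'],s['contact_force'],s['grip_width'])
b=manip.get_image('scene')
crop(b,310,410,190,300,5.4,'pics/scene17.png')
```

```text
79.96893720291477 [0.65960287 0.13418812 0.06927609] [ 0.17533238 -0.0771109  -0.24629253] 0.999032793127566
```

View pics/scene17.png

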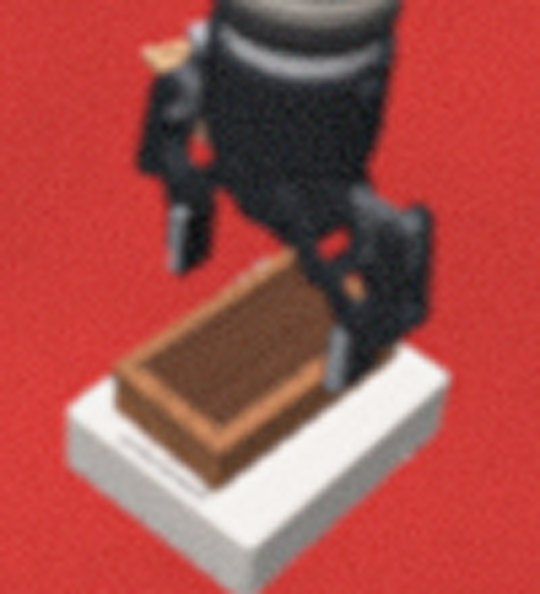

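Request:
servo_tool(motion=[[[-0.04,-0.08,-0.6],0,1],[[-0.04,-0.08,-1.2],0,1],[[-0.04,-0.08,-1.8],0,1],[[-0.04,-0.08,-2.3],0,1],[[-0.04,-0.08,-2.6],0,1],[[-0.04,-0.08,-2.75],0,1],[[-0.04,-0.08,-2.75],0,1],[[-0.04,-0.08,-2.75],0,1]])

```text
clock: 28.62
ee_pos: [0.6596, 0.1337, 0.0423]
tool_rot: [0.273, 3.114, -0.008]
contact_force: [-0.5, 0.7, -0.2]
grip_width: 0.997
```

Run:
```python
from h import *
s,y=yawstate(); print(y,s['ee_pos'],s['contact_force'],s['grip_width'])
b=manip.get_image('scene')
crop(b,310,410,190,300,5.4,'pics/scene18.png')
```

```text
79.96718037105725 [0.65960537 0.13367137 0.04233594] [-0.47301567  0.65659826 -0.20647842] 0.9974427053476789
```

View pics/scene18.png

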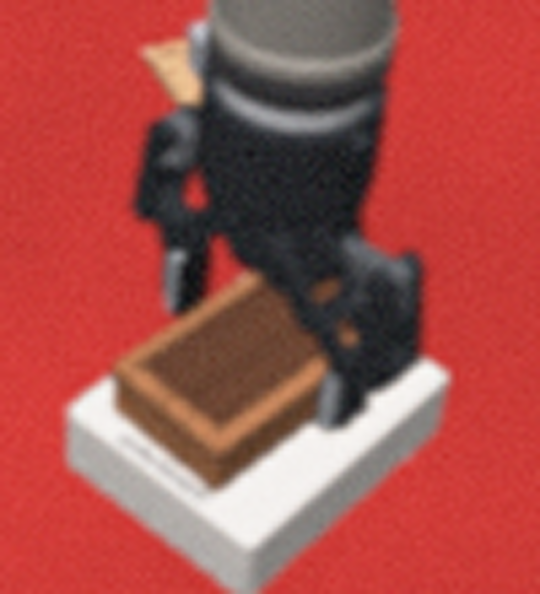

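Clear, with no contact force. Closing on the box.

Request:
servo_tool(motion=[[[0,0,0],0,0.94],[[0,0,0],0,0.9],[[0,0,0],0,0.86],[[0,0,0],0,0.82],[[0,0,0],0,0.78],[[0,0,0],0,0.74],[[0,0,0],0,0.68],[[0,0,0],0,0.65],[[0,0,0],0,0.65],[[0,0,0],0,0.65]], newtons=45)

```text
clock: 29.5
ee_pos: [0.6601, 0.1336, 0.043]
tool_rot: [0.274, 3.113, -0.008]
contact_force: [-0.3, -0.7, 3.9]
grip_width: 0.762
```

Run:
```python
from h import *
s,y=yawstate(); print(y,s['ee_pos'],s['contact_force'],s['grip_width'])
b=manip.get_image('scene')
crop(b,310,410,190,300,5.4,'pics/scene19.png')
```

```text
79.95508444704689 [0.66008667 0.13360853 0.0430195 ] [-0.27592811 -0.71276677  3.88523546] 0.7617121645251991
```

View pics/scene19.png

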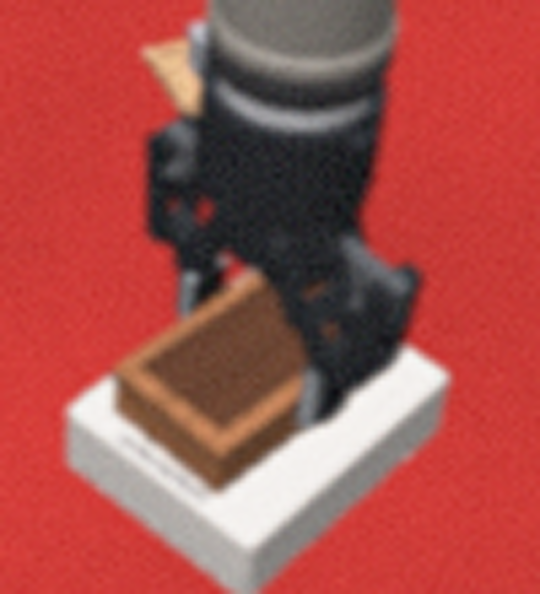

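Request:
servo_tool(motion=[[[0,0,0.4],0,0.65],[[0,0,1],0,0.65],[[0,0,2.2],0,0.65],[[0,0,4],0,0.65],[[0,0,5.5],0,0.65],[[-0.6,0.5,6.5],-1,0.65],[[-1.8,1.5,7],-2,0.65],[[-3.5,2.8,7],-4,0.65],[[-5.5,4.4,7],-6,0.65],[[-7.5,6,7],-8,0.65],[[-9.5,7.7,7],-10,0.65],[[-11.5,9.3,7],-12,0.65],[[-13.5,10.9,7],-14,0.65],[[-15.5,12.5,6],-16,0.65],[[-17.5,14.1,5],-18,0.65],[[-19.5,15.7,4],-20,0.65],[[-20.8,16.7,3],-22,0.65],[[-21.5,17.3,2],-23.9,0.65],[[-21.8,17.55,2],-23.9,0.65],[[-21.8,17.55,2],-23.9,0.65]])

```text
clock: 31.22
ee_pos: [0.4402, 0.31, 0.0632]
tool_rot: [0.908, 2.993, -0.014]
contact_force: [0.5, 0.2, -2.5]
grip_width: 0.765
```

Request:
servo_tool(motion=[[[0,0,0],0,0.65],[[0,0,0],0,0.65]])

```text
clock: 31.38
ee_pos: [0.4412, 0.3099, 0.064]
tool_rot: [0.909, 2.991, -0.013]
contact_force: [0.3, 1.1, -1.7]
grip_width: 0.756
```

Run:
```python
from h import *
s,y=yawstate(); print(y,s['ee_pos'],s['contact_force'],s['grip_width'],s['joint_positions'].round(2))
b=manip.get_image('scene')
crop(b,320,510,170,320,4,'pics/scene20.png')
```

```text
56.193756821490126 [0.44124807 0.30987566 0.06399821] [ 0.34990081  1.06783661 -1.66163798] 0.7562702055119543 [-0.12  0.55 -0.73  1.75  0.45  1.01 -0.04]
```

View pics/scene20.png

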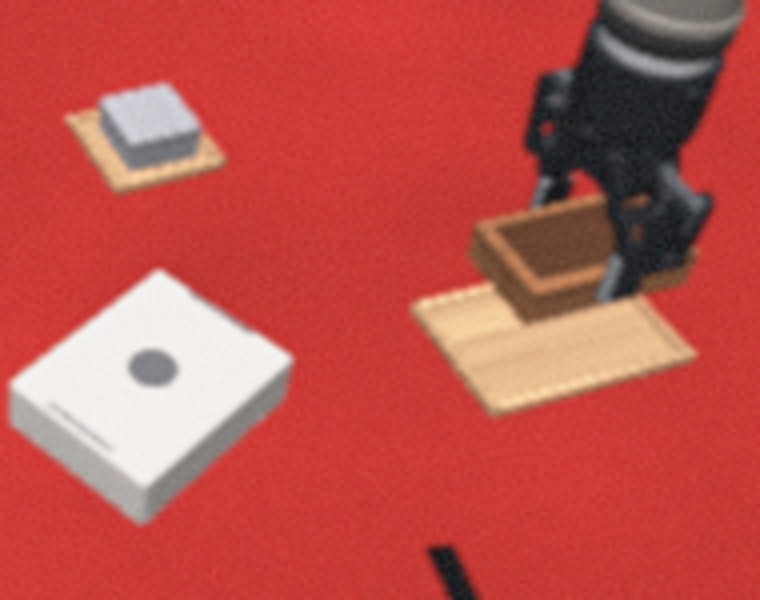

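Request:
servo_tool(motion=[[[0.05,-0.05,-0.8],0,0.65],[[0.05,-0.05,-2],0,0.65],[[0.05,-0.05,-3.2],0,0.65],[[0.05,-0.05,-4.2],0,0.65],[[0.05,-0.05,-4.8],0,0.65],[[0.05,-0.05,-5.1],0,0.65],[[0.05,-0.05,-5.3],0,0.65],[[0.05,-0.05,-5.3],0,0.65],[[0.05,-0.05,-5.3],0,0.65]])

```text
clock: 32.18
ee_pos: [0.4421, 0.3096, 0.0112]
tool_rot: [0.909, 2.991, -0.012]
contact_force: [-0.1, 0.5, -2.2]
grip_width: 0.761
```

Request:
servo_tool(motion=[[[0,0,-0.15],0,0.65],[[0,0,-0.25],0,0.65],[[0,0,-0.35],0,0.65],[[0,0,-0.42],0,0.65],[[0,0,-0.46],0,0.65],[[0,0,-0.46],0,0.65],[[0,0,-0.46],0,0.65]])

```text
clock: 32.77
ee_pos: [0.4422, 0.3096, 0.007]
tool_rot: [0.909, 2.991, -0.012]
contact_force: [-0.6, -0.6, 2.4]
grip_width: 0.766
```

Request:
servo_tool(motion=[[[0,0,0],0,0.77],[[0,0,0],0,0.79],[[0,0,0],0,0.83],[[0,0,0],0,0.9],[[0,0,0],0,1],[[0,0,0],0,1],[[0,0,0.2],0,1],[[0,0,0.6],0,1],[[0,0,1.2],0,1],[[0,0,2.5],0,1],[[0,0,4.5],0,1],[[0,0,7],0,1],[[0,0,10],0,1],[[0,0,14],0,1],[[0,0,18],0,1],[[-4,3,20],0,1],[[-8,5,20],0,1],[[-8,5,20],0,1],[[-8,5,20],0,1]])

```text
clock: 34.35
ee_pos: [0.3564, 0.364, 0.2097]
tool_rot: [0.893, 2.996, -0.006]
contact_force: [0.9, 0.0, -0.3]
grip_width: 0.997
```

Run:
```python
from h import *
s,y=yawstate(); print(y,s['clock'],s['ee_pos'],s['contact_force'],s['grip_width'])
b=manip.get_image('scene');a=manip.get_image('top')
cv2.imwrite('pics/scF.png',b);cv2.imwrite('pics/tpF.png',a)
crop(b,230,510,140,310,2.8,'pics/scene21.png')
crop(a,170,460,110,310,2.7,'pics/top21.png')
```

```text
56.80698689025351 34.35 [0.35642217 0.36395542 0.20973801] [ 0.92039741  0.03553853 -0.3022089 ] 0.9967724989029363
```

View pics/scene21.png

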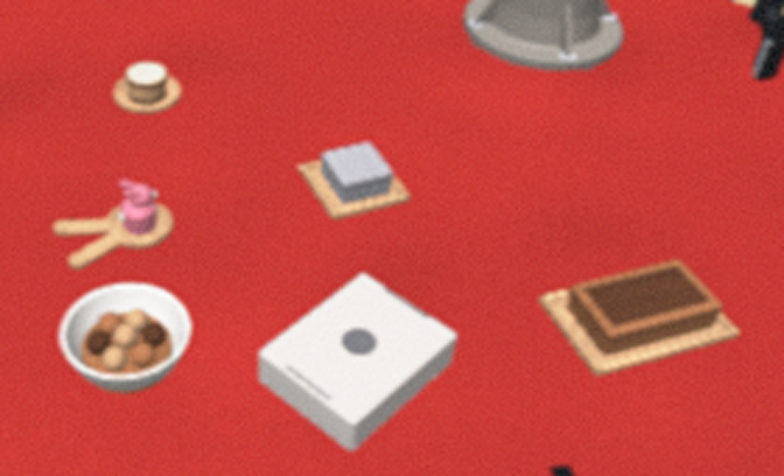

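View pics/top21.png

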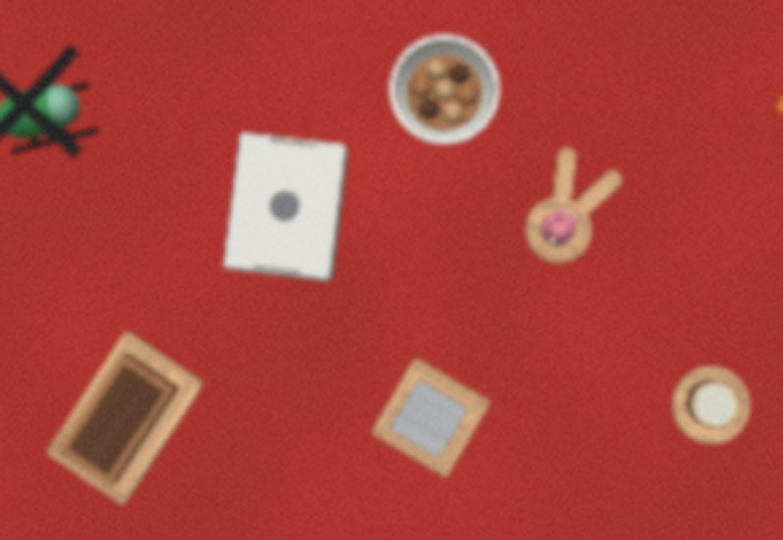

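Run:
```python
from h import *
for n,f0,f in(('top','top0','tpF'),('scene','scene0','scF')):
    im=cv2.imread(f'pics/{f}.png');h=cv2.cvtColor(im,cv2.COLOR_BGR2HSV)
    def comp(m,xy,z,r=24,nm=''):
        u=proj(n,[*xy,z])[0].round().astype(int); q=np.zeros(m.shape,'uint8'); s=np.s_[u[1]-r:u[1]+r,u[0]-r:u[0]+r]; q[s]=m[s]
        c=max(cv2.findContours(q,0,cv2.CHAIN_APPROX_NONE)[0],key=len)[:,0]
        w=(onplane(n,c,z)*1000).astype('float32'); R_=cv2.minAreaRect(w); print(n,nm,np.round(R_[0],1),np.round(R_[1],1),round(R_[2],1))
    comp((h[...,1]<50)&(h[...,2]>170),(.4525,-.303),.034,14,'drum top')
    comp((im[...,0].astype(int)>=im[...,2])&(im.min(2)>110),(.442,-.011),.034,20,'tin')
    comp((h[...,2]<135)&(h[...,0]<25)&(h[...,0]>4)&(h[...,1]<185),(.442,.309),.034,30,'domino panel')
    comp((h[...,0]>160)&(h[...,1]<165)&(h[...,2]>110),(.637,-.147),.03,14,'rabbit')
    if n=='top': comp((h[...,1]<60)&(h[...,2]>150),(.66,.136),.04,36,'music')
    a=cv2.imread(f'pics/{f0}.png').astype(int); d=np.abs(a-im).max(2)>40
    for nm,p,r in (('bowl',(.783,-.0285,.02),28),('music',(.66,.1365,.02),40)):
        u=proj(n,p)[0].round().astype(int); print(n,nm,'changed px',d[u[1]-r:u[1]+r,u[0]-r:u[0]+r].sum())
```

```text
top drum top [ 453.  -301.9] [38.9 39.2] 43.9
top tin [441.5  -9. ] [50.8 51.3] 58.7
top domino panel [441.3 310.9] [ 50.4 104.1] 56.0
top rabbit [ 637.4 -145. ] [28.6 30. ] 62.7
top music [659.4 136.1] [110.2 139.8] 82.7
top bowl changed px 0
top music changed px 1110
scene drum top [ 454.  -302.3] [36.7 40.4] 39.0
scene tin [455.1  -1.6] [75.3 64.6] 59.3
scene domino panel [482.2 326.8] [ 65.9 128.8] 28.5
scene rabbit [ 636.2 -150.2] [82.1 34.6] 43.7
scene bowl changed px 0
scene music changed px 1629
```

```bash
python3 -c "
from rig import manip
print(manip.close_job())"
```

```text
the job is handed in; nothing more can be done
None
```

I took the pile down in the order asked and handed the job in at about 34 s. The rabbit is in the eared nest, the drum in the round tray, the tin in the square tray and the domino box in the long tray. Each toy was lowered until light contact (under about 8 N) before I let go.

- **Toys:** The last pictures show all four upright and flat inside their trays. The top view puts the drum, tin and domino box within about 2 mm of their tray centres. The tin and box yaws match their trays to within about 1°.
- **Musical box, bowl and gripper:** In the top view the musical box is still where it started, to within about 1 mm, with its button uncovered. The bowl's pixels did not change in either view. The gripper is open and well clear of everything.
- **Checks that disagreed:** In the final check on the scene view, my colour masks for the tin, domino box and rabbit caught other surfaces as well. I discarded those numbers and relied on the top view and on looking at the pictures. Earlier, the two cameras differed by 2–3 mm on the tray positions, so I used values in between.

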